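# Load and close the capsule feeder

### The job

Load the coffee machine's capsule feeder: put every steel capsule from the bench into the open drawer, then lay the loose lid, handle up, into the drawer mouth over them and press it down until it is fully home. Then push the drawer shut and swing the clamp arm down across its front, as far as it goes. Leave the cups, the tools and everything else on the bench where they are.

Things in the scene. Friction and masses are not known exactly. Their poses are not given: they have to be found in the camera images.
- feeder: fixed white housing with a black roof, 250 mm wide (y), 190 mm deep (x), roof underside 78 mm and top 86 mm above the bench. Origin on the bench under the middle of its front face; x points into the housing (away from the drawer front), z up. The drawer slides out along its -x. A dark bracket for the clamp stands at its front corner on the +y side, out to y = 145 mm, 64 mm tall
- drawer (a joint): how far the drawer is out, m: 0 shut, 0.16 fully out, starts 0.135 to 0.155; slides with about 3 N of friction and stays where it is left. If the lid is not pressed home its handle strikes the housing's roof and the drawer cannot shut
- bay (a point): centre of the inner floor of the drawer's one open bay, 10 mm above the bench; moves with the drawer, axes as the feeder's. Bay 110 mm (x) by 200 mm (y); side and back walls rise 56 mm above this point, front panel 60 mm. A black sealing frame inside leaves 94 x 180 mm free; its top, 48 mm above this point, goes down to 40 mm when pressed with 9 N or more, and stays down
- drawer_front (a point): middle of the outer (-x) face of the drawer's black front panel, 40 mm above the bench, axes as the feeder's; the panel is 8 mm thick, 246 mm wide (y) and reaches from 2 to 70 mm above the bench
- clamp (a joint): clamp arm angle, rad: 0 is down, level across the drawer front (a stop); grows as it swings up and outward, 1.57 upright, 2.2 its limit; starts 1.7 to 2.15. About 1 N at the handle moves it; it stays where left. Pivot axis parallel to the feeder's x, at feeder y 130 mm, z 45 mm; at angle q the handle is at feeder y = 130 - 130 cos q, z = 45 + 130 sin q (mm)
- clamp_grip (a point): middle of the clamp's handle, a black round peg 14 mm thick and 50 mm long that points along the feeder's -x (away from the housing) from the arm's free end; this point is 47 mm in front (-x) of the housing's front face, and 27 mm in front of the arm's front face. When the arm is down the handle is before the middle of the drawer panel. Axes as the feeder's when the arm is down
- lid: loose grey lid plate 103 mm (x) by 193 mm (y) by 6 mm with a black handle bar mid-top, 14 mm (x) by 60 mm (y), 18 mm tall; about 0.2 kg. Origin under the centre of the plate, z up; starts flat, handle up. Fits the bay with 3.5 mm to spare each side, long side along the bay's y (either way round), and rests on the sealing frame: origin 48 mm above the bay floor before pressing, 40 mm fully home
- capsule1: refillable stainless-steel coffee capsule, one of two to four alike (None if absent), 34 mm tall: a plain 27.6 mm round body on a 37 mm wide, 3 mm thick foot flange; stands on its flange at the start; 40 g. Origin under the centre of the flange, z up along its axis
- capsule2: refillable stainless-steel coffee capsule, one of two to four alike (None if absent), 34 mm tall: a plain 27.6 mm round body on a 37 mm wide, 3 mm thick foot flange; stands on its flange at the start; 40 g. Origin under the centre of the flange, z up along its axis
- capsule3: refillable stainless-steel coffee capsule, one of two to four alike (None if absent), 34 mm tall: a plain 27.6 mm round body on a 37 mm wide, 3 mm thick foot flange; stands on its flange at the start; 40 g. Origin under the centre of the flange, z up along its axis
- capsule4: refillable stainless-steel coffee capsule, one of two to four alike (None if absent), 34 mm tall: a plain 27.6 mm round body on a 37 mm wide, 3 mm thick foot flange; stands on its flange at the start; 40 g. Origin under the centre of the flange, z up along its axis
- cup1: bystander: open paper cup, 62 mm across, 62 mm tall, standing among the capsules; origin under its centre
- cup2: bystander: another such paper cup, 62 mm across, 62 mm tall; origin under its centre
- screwdriver: bystander: screwdriver lying on the right of the bench; origin under its middle
- marker: bystander: white marker pen, 16 mm thick, 130 mm long, lying near the robot; origin under its middle
- cleaner: bystander: white bottle, 64 mm across, 170 mm tall; origin under its centre
- holder: bystander: black plastic ring, 90 mm across, 30 mm tall; origin under its centre
Mind the look-alikes: they are no part of the job. Leave any purple look-alike of the capsule1 alone.

How it is judged (in metres and radians):
On the way, in this order (a step that is already met when the one before it is completed fails the run):
1. every capsule is in the drawer (x of capsule1 in the frame of bay between -0.055 and 0.055 m and y of capsule1 in the frame of bay between -0.1 and 0.1 m and z of capsule1 in the frame of bay between -0.008 and 0.042 m and x of capsule2 in the frame of bay between -0.055 and 0.055 m and y of capsule2 in the frame of bay between -0.1 and 0.1 m and z of capsule2 in the frame of bay between -0.008 and 0.042 m and x of capsule3 in the frame of bay between -0.055 and 0.055 m and y of capsule3 in the frame of bay between -0.1 and 0.1 m and z of capsule3 in the frame of bay between -0.008 and 0.042 m and x of capsule4 in the frame of bay between -0.055 and 0.055 m and y of capsule4 in the frame of bay between -0.1 and 0.1 m and z of capsule4 in the frame of bay between -0.008 and 0.042 m), for 0.2 s.
2. the lid lies over them, pressed fully home (all of step 1 and x of lid in the frame of bay between -0.008 and 0.008 m and y of lid in the frame of bay between -0.008 and 0.008 m and z of lid in the frame of bay between 0.034 and 0.044 m and angle between lid's own z axis and vertical below 0.06 rad), for 0.2 s.
3. the drawer is shut (value of joint drawer below 0.006 m and x of lid in the frame of bay between -0.008 and 0.008 m and y of lid in the frame of bay between -0.008 and 0.008 m and z of lid in the frame of bay between 0.034 and 0.044 m and angle between lid's own z axis and vertical below 0.06 rad), for 0.2 s.
4. the clamp is swung down (value of joint clamp below 0.1 rad and value of joint drawer below 0.006 m), for 0.2 s.
At the end, for the whole second after the job is handed in: Every capsule present is inside the drawer's bay under the lid; the lid is in the bay, handle up, level within 0.06 rad and within 4 mm of fully home; the drawer is within 6 mm of shut and the clamp within 0.1 rad of fully down (all of step 2 and all of step 4); the robot touches nothing.
It fails at once if one of the bystanders is pushed more than 40 mm away or knocked over (distance of any of cup1, cup2, screwdriver, marker, cleaner, holder from where it was at the start of the episode above 0.04 m or angle between any of cup1, cup2, cleaner's own z axis and vertical above 0.7 rad).
Of capsule1, capsule2, capsule3, capsule4 only 2 to 4 are there at a start; the rules pass over those that are not, and their reading is None.
At some moment in a run one of capsule1, capsule2, capsule3, capsule4, lid may be knocked a few centimetres aside while the robot is not near it.
Once in a run the grip may slacken for a moment while it holds something.
It also fails if it takes over 210 s, if anything falls off the work surface, if the arm or the gripper's body presses on something with over 40 N, if the wrist force passes 120 N, or if a joint passes its speed limit or range.

### The arm

A 6-joint arm with a two-finger parallel gripper is mounted at the origin on the work surface. World frame = base frame: x ahead of the robot, y to its left, z up, the work surface at z = 0. Lengths are in mm, angles in degrees, forces in N, time in s.
With the tool pointing down it reaches from about 300 to 850 mm from the base axis. Payload 4.2 kg.
Tool frame: the origin (TCP) lies midway between the tips of the shut fingers; the grasp point (between the pads) lies 19 mm behind it (env.grasp_offset is the distance from the TCP to the grasp point, in mm); z points along the fingers, y is the line along which they close (so a half turn about z gives the same grasp; the last joint's range is limited). The gripper opens to 91 mm and grips with 3 to 60 N. Pads are 32 mm wide; open, the fingers measure 118 mm over their backs; the gripper's body (76 mm by 178 mm) begins 60 mm behind the grasp point.
Start: joints at [66.234, 18.312, 89.639, -0, 72.044, -1.146], TCP at [221.163, 530.785, 186.976] pointing down, gripper open.
Joint ranges: [-177.97, 177.97], [-48.28, 115.42], [12.27, 149.76], [-77.06, 257.06], [2.81, 150.46], [-146.56, 146.56]. Speed limits (degrees/s): [147.25, 147.25, 180, 180, 180, 180].

### API

Orientations are given as [roll, pitch, yaw] about the fixed x, y, z axes, in that order (R = Rz(yaw) Ry(pitch) Rx(roll)).
In Python, from workcell import env, optics gives the robot as it stands. The module is installed in compiled form; this text tells all that it offers.
- The arm moves only by the tool send_rows, never from a script. Its argument "targets" is a list that holds one entry, the list of rows, each a list of 7 numbers: the turn, a rotation vector about the world's x, y, z scaled (see below), then the shift along the world's x, y, z scaled (see below), then the closure, from -1 (fully open) to 1 (shut). In form: [[[rx, ry, rz, x, y, z, gripper], ...]]. A call has 1 to 12 rows; each row shifts and turns the commanded pose from where the row before left it; what a row does not reach is not made up. The controller multiplies each number of a shift by 0.2 m and each number of a turn by pi/2 rad. A row lasts 1/10 s, in which the tool goes at most 50 mm and 8.59 degrees, less where a joint would pass 70% of its speed; a pose out of reach is approached as far as the arm can. A call with a number of a shift or a turn outside -1 to 1 is refused whole. A call with a gripper value outside its range is refused whole. The fingers move at their own pace and stop on an object; "grip_force" is the grip in N (left out, the last holds). Time passes only in rows, so rows that do not move let the fingers close. It gives the time, the measured TCP pose, the force, the opening and the grip force at its end, in the units of the state.
- env.state(): the state, without advancing time (a new reading comes with each control period).
- optics.grab_frame(name): name is "scene" or "side" or "wrist"; returns (picture, depth): 480x640x3 uint8, red, green, blue; 480x640 float32, mm along the optical axis (not along the pixel's ray), 0 where there is no reading.
- optics.camera_info(name): a dict with "camera_matrix" (3x3 intrinsics, pixels), "R" (3x3) and "t" (3): a world point X has camera coordinates R X + t; the wrist camera has in their place "mount" (4x4, takes a point from camera to tool coordinates, whose origin is the TCP and whose axes are the flange's). Camera axes: x right, y down, z forward; pixel columns grow to the right and rows downward; lengths in mm; the calibration is good to about 2 mm. A picture is of the moment at which its call begins: read the wrist's pose just before it. camera_info takes no time and is no camera call.
- env.job_done(): hands the job in; it is judged then, once.
Trained networks look in the newest picture that a camera, given by its name, has taken for a name from the list of things; names that differ only in an ending like _2 or _b are one class to them, and where a whole thing is asked for, a point or a joint stands for the part that bears it (a point fixed in the world has none). Each returns a list of dicts, best first, with "conf" (0 to 1); they miss things now and then, are a little off and sometimes report something else, mostly with a low value. They report only what shows in the picture. A call takes as long as a camera call. They do not tell look-alikes from the thing itself.
- optics.silhouettes(camera, name): "mask" (480x640 bool, what is visible of it) and "at" ([column, row] in pixels, amid what is visible of it).
- optics.place_of(camera, name): "at" ([column, row] in pixels: a listed point, or the origin of a listed thing).
The state is a dict: "time_s": time; "qpos": joint angles; "qvel": joint speeds; "effort": joint torques, N m; "ee_pos": TCP position; "ee_rot": TCP orientation; "force": force on the tool from outside, world axes, zero at the start; "torque": the same for the moment, N m; "gripper_width": finger opening in mm; "gripper_force": force on a finger pad.
Only numpy, scipy, OpenCV 4.12 (cv2) and the standard library are available. Lean on these libraries where they do the work, as an engineer would, in place of code of your own. Each camera call takes 0.05 s, during which the arm holds its last target. There are 200 camera calls.

## Working session

There is one attempt and no reset: what is moved stays moved. The work goes in short steps, Python scripts to look and compute and a tool call to move; the robot and the scene stay as the last step left them, time stands still between calls to the robot, and variables do not carry over. Pictures are saved under pics/ and viewed, at most 14 in all, crops included, and the job is handed in when it is done.

Besides the shell and the picture viewer there is one more tool, called after ">>>" as name([rows], argument=value, ...), one row to a line, values as JSON. send_rows: Moves the arm, as the interface text tells. Its arguments: {"type":"object","properties":{"targets":{"type":"array"},"grip_force":{"type":"number"}},"required":["targets"]}

```bash
mkdir -p pics; cat > h.py <<'E'
import numpy as np, cv2
from scipy.spatial.transform import Rotation as Ro
from workcell import env, optics
np.set_printoptions(precision=1,suppress=True)
def cam(name):
    """K, cam->world R, origin"""
    i=optics.camera_info(name);K=np.array(i["camera_matrix"])
    if name=="wrist":
        s=env.state();M=np.array(i["mount"])
        Rt=Ro.from_euler('xyz',s["ee_rot"],degrees=True).as_matrix()
        return K,Rt@M[:3,:3],Rt@M[:3,3]+np.array(s["ee_pos"])
    R=np.array(i["R"]);return K,R.T,-R.T@np.array(i["t"])
def ray(c,px):
    K,R,o=c;return R@np.linalg.inv(K)@np.array([px[0],px[1],1.]),o
def onz(c,px,z):
    d,o=ray(c,px);return o+d*(z-o[2])/d[2]
def cloud(c,depth,mask=None):
    K,R,o=c
    m=depth>0
    if mask is not None:m&=mask
    v,u=np.nonzero(m);z=depth[v,u]
    return (R@(np.linalg.inv(K)@np.stack([u*z,v*z,z]))).T+o
def save(p,n,txt=()):
    p=p[:,:,::-1].copy()
    for (u,v),t in txt:
        cv2.circle(p,(int(u),int(v)),3,(0,0,255),-1);cv2.putText(p,t,(int(u)+4,int(v)),0,.4,(0,0,255),1)
    cv2.imwrite(f"pics/{n}.png",p)
E
cat > a.py <<'E'
from h import *
print(env.state())
for n in ("scene","side"):
    c=cam(n);p,d=optics.grab_frame(n);t=[];print(n,'cam at',c[2])
    for k,z in [("capsule1",34),("cup1",62),("lid",0),("clamp_grip",0),("drawer_front",40),("bay",10),("feeder",0),("cleaner",0),("holder",0),("marker",0),("screwdriver",0)]:
        if k in("capsule1","lid","cup1"):
            for s in optics.silhouettes(n,k):
                P=cloud(c,d,s["mask"]);
                if len(P)<10: continue
                top=P[P[:,2]>np.percentile(P[:,2],95)-5]
                print(k,round(s["conf"],2),s["at"],"med",np.median(P,0),"top",top.mean(0),len(P), "rgb",np.median(p[s["mask"]],0));t.append((s["at"],k+"s"))
        for s in optics.place_of(n,k):
            if s["conf"]>.2: print(' pl',k,round(s["conf"],2),s["at"],onz(c,s["at"],0 if k in("capsule1","cup1") else z));t.append((s["at"],k))
    save(p,n+"1",t); np.savez(n+"1",p=p,d=d)
E
python3 a.py
```

```text
{'time_s': 0.0, 'qpos': array([66.2, 18.4, 89.7, -0. , 72. , -1.1]), 'qvel': array([ 0.1, -0. ,  0. ,  0.1,  0. ,  0. ]), 'effort': array([  0. , -41.2, -23.2,   0.1,   0. ,  -0. ]), 'ee_pos': array([220.9, 530.3, 186.1]), 'ee_rot': array([-179.9,   -0. ,  157.4]), 'force': array([-0.2, -0.5, -0.4]), 'torque': array([0.1, 0. , 0. ]), 'gripper_force': 0.0, 'gripper_width': 91.14458586924626}
scene cam at [1375.4  494.  1007.6]
capsule1 0.82 [492.0, 315.0] med [480.2 381.7  19.3] top [474.6 380.4  34.3] 266 rgb [84. 82. 79.]
capsule1 0.71 [482.3, 341.1] med [563.3 384.5  22.5] top [557.6 383.1  34.1] 308 rgb [86. 83. 79.]
capsule1 0.66 [451.7, 257.9] med [369.1 234.   19.8] top [362.7 233.1  33.6] 250 rgb [87. 85. 81.]
capsule1 0.53 [466.5, 293.3] med [466.1 304.5  24.3] top [459.4 303.2  34.1] 243 rgb [65. 36. 73.]
 pl capsule1 0.77 [490.2, 318.0] [477.7 375.5  -0. ]
 pl capsule1 0.66 [459.2, 297.3] [458. 296.   0.]
 pl capsule1 0.58 [447.6, 259.0] [360.  226.3   0. ]
 pl capsule1 0.5 [482.6, 346.6] [558.6 389.    0. ]
cup1 0.88 [492.9, 269.8] med [373.5 335.5  39.5] top [363.8 335.5 
[... 2098 characters left out ...]
 72. 48.]
 pl cup1 0.77 [272.2, 176.3] [ 672.8 -292.7    0. ]
 pl cup1 0.59 [394.9, 414.4] [365.1 336.6   0. ]
lid 0.62 [360.9, 169.7] med [ 443.7 -323.9    5.6] top [ 443.3 -330.6   22.1] 1847 rgb [187. 192. 169.]
 pl lid 0.91 [360.7, 168.4] [ 444.1 -347.6    0. ]
 pl clamp_grip 0.66 [284.2, 290.8] [597.8  75.6   0. ]
 pl drawer_front 0.65 [340.8, 267.5] [480.3  32.8  40. ]
 pl drawer_front 0.62 [266.8, 147.1] [ 694.6 -361.3   40. ]
 pl bay 0.69 [310.6, 271.1] [545.5  24.   10. ]
 pl feeder 0.93 [267.9, 276.4] [638.   39.5   0. ]
 pl holder 0.43 [361.4, 171.5] [ 441.9 -335.2    0. ]
 pl marker 0.66 [385.5, 244.8] [379.9 -79.    0. ]
 pl screwdriver 0.75 [311.1, 129.1] [ 589.7 -507.1   -0. ]
```

View pics/scene1.png

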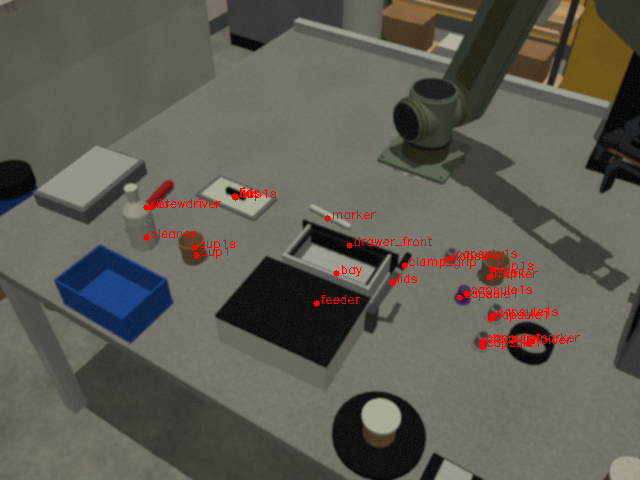

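View pics/side1.png

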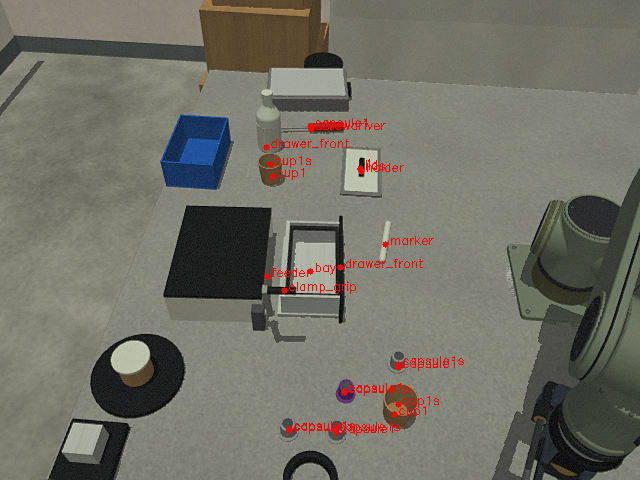

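```bash
cat > b.py <<'E'
from h import *
for n in ("scene","side"):
    f=np.load(n+"1.npz");P=cloud(cam(n),f["d"])
    roof=P[(P[:,2]>83)&(P[:,2]<90)&(P[:,0]>580)&(P[:,0]<900)&(abs(P[:,1]-30)<170)]
    r=cv2.minAreaRect(roof[:,:2].astype(np.float32));print(n,"roof",r,cv2.boxPoints(r).round(1).tolist())
    w=P[(P[:,2]>62)&(P[:,2]<73)&(P[:,0]>440)&(P[:,0]<640)&(abs(P[:,1]-30)<150)]
    fp=w[(w[:,2]>68)];
    r=cv2.minAreaRect(fp[:,:2].astype(np.float32));print("front panel",r,cv2.boxPoints(r).round(1).tolist(),len(fp))
    l=P[(P[:,2]>3.5)&(P[:,2]<10)&(P[:,0]>350)&(P[:,0]<530)&(P[:,1]>-460)&(P[:,1]<-220)]
    r=cv2.minAreaRect(l[:,:2].astype(np.float32));print("lid",r)
    l=P[(P[:,2]>18)&(P[:,2]<30)&(P[:,0]>350)&(P[:,0]<530)&(P[:,1]>-460)&(P[:,1]<-220)]
    r=cv2.minAreaRect(l[:,:2].astype(np.float32));print("handle",r,len(l))
E
python3 b.py
```

```text
scene roof ((727.3629150390625, 51.71210479736328), (206.50721740722656, 277.60394287109375), 3.5883877277374268) [[615.5999755859375, 183.8000030517578], [633.0, -93.30000305175781], [839.0999755859375, -80.4000015258789], [821.7000122070312, 196.6999969482422]]
front panel ((561.1556396484375, 42.02538299560547), (167.93780517578125, 268.34088134765625), 3.099548578262329) [[470.1000061035156, 171.5], [484.6000061035156, -96.5], [652.2999877929688, -87.4000015258789], [637.7000122070312, 180.5]] 288
lid ((440.8877868652344, -339.1065673828125), (178.29200744628906, 237.7940216064453), 0.5939995050430298)
handle ((446.3401794433594, -333.8567810058594), (63.410797119140625, 20.899972915649414), 88.29938507080078) 105
side roof ((722.0372314453125, 53.729881286621094), (210.29364013671875, 278.4079895019531), 3.3656234741210938) [[608.9000244140625, 186.5], [625.2000122070312, -91.4000015258789], [835.2000122070312, -79.0999984741211], [818.7999877929688, 198.89999389648438]]
front panel ((560.60693359375, 43.277130126953125), (167.8834991455078, 267.8501892089844), 2.6576552391052246) [[470.5, 173.1999969482422], [483.0, -94.4000015258789], [650.7000122070312, -86.5999984741211], [638.2000122070312, 181.0]] 232
lid ((441.79364013671875, -338.5803527832031), (229.883544921875, 180.5576629638672), 88.23696899414062)
handle ((443.4526672363281, -333.7458801269531), (13.514209747314453, 63.13357162475586), 1.092786192893982) 91
```

The pictures show three steel capsules (side view about (335,431), (290,430) and (398,365)) and a purple look-alike at (344,392). A cup stands at (398,404), the lid lies at (361,169), the drawer is open at (311,270), and the clamp is up at (270,291). First I move above capsule A.

>>> send_rows([
  [[0, 0, 0.048, 0.209, -0.123, 0, -0.32], [0, 0, 0.048, 0.209, -0.123, 0, -0.32], [0, 0, 0.048, 0.209, -0.123, 0, -0.32], [0, 0, 0.048, 0.209, -0.123, 0, -0.32], [0, 0, 0.048, 0.209, -0.123, 0, -0.32], [0, 0, 0.048, 0.209, -0.123, 0, -0.32], [0, 0, 0, 0, 0, 0, -0.32], [0, 0, 0, 0, 0, 0, -0.32]],
], grip_force=15)

```text
time_s: 2.3
ee_pos: [472.5, 382.5, 186.7]
ee_rot: [180.0, -0.1, -176.9]
force: [0.3, 0.4, 0.4]
gripper_width: 60.5
gripper_force: 0.0
```

```bash
cat > w.py <<'E'
from h import *
import sys
# wrist look: capsule tops; arg1 = picture name
s=env.state();print("t",s["time_s"],"tcp",s["ee_pos"],s["ee_rot"],"w",s["gripper_width"])
c=cam("wrist");p,d=optics.grab_frame("wrist");t=[]
for m in optics.silhouettes("wrist","capsule1"):
    P=cloud(c,d,m["mask"])
    if len(P)<20: continue
    z=np.percentile(P[:,2],95);T=P[P[:,2]>z-4];(cx,cy),r=cv2.minEnclosingCircle(T[:,:2].astype(np.float32))
    print(round(m["conf"],2),m["at"],"top",T.mean(0),"circ",round(cx,1),round(cy,1),"r",round(r,1),"rgb",np.median(p[m["mask"]],0));t.append((m["at"],"c"))
save(p,sys.argv[1],t);np.savez(sys.argv[1],p=p,d=d,R=c[1],o=c[2],K=c[0])
E
python3 w.py w1
```

```text
t 2.3 tcp [472.5 382.5 186.7] [ 180.    -0.1 -176.9] w 60.53630042555742
0.96 [321.0, 210.3] top [473.4 380.2  34.1] circ 473.8 380.3 r 13.7 rgb [132. 129. 123.]
0.92 [171.9, 95.1] top [364.5 233.3  34. ] circ 364.5 232.9 r 13.8 rgb [130. 127. 123.]
0.91 [317.6, 285.8] top [557.5 382.9  34. ] circ 558.2 382.8 r 13.8 rgb [147. 142. 137.]
0.73 [246.3, 194.4] top [460. 303.  34.] circ 460.4 302.6 r 13.7 rgb [101.  62. 116.]
```

>>> send_rows([
  [[0, 0, 0, 0.005, -0.01, -0.2, -0.32], [0, 0, 0, 0, 0, -0.2, -0.32], [0, 0, 0, 0, 0, -0.2, -0.32], [0, 0, 0, 0, 0, -0.2, -0.32], [0, 0, 0, 0, 0, -0.1, -0.32], [0, 0, 0, 0, 0, 0, -0.32], [0, 0, 0, 0, 0, 0, 0.7], [0, 0, 0, 0, 0, 0, 0.7], [0, 0, 0, 0, 0, 0, 0.7], [0, 0, 0, 0, 0, 0, 0.7]],
], grip_force=20)

```text
time_s: 3.4
ee_pos: [473.5, 381.8, 8.3]
ee_rot: [179.9, 0.1, -176.7]
force: [0.3, -0.1, -0.8]
gripper_width: 31.5
gripper_force: 0.0
```

>>> send_rows([
  [[0, 0, 0, 0, 0, 0.2, 0.7], [0, 0, 0, 0, 0, 0.2, 0.7], [0, 0, 0, 0, 0, 0.2, 0.7], [0, 0, 0, 0, 0, 0.2, 0.7], [0, 0, 0, 0, 0, 0, 0.7]],
])

```text
time_s: 3.9
ee_pos: [476.1, 383.5, 174.3]
ee_rot: [179.5, 0.7, -176.7]
force: [0.4, 0.5, 0.7]
gripper_width: 13.6
gripper_force: 0.0
```

>>> send_rows([
  [[0, 0, 0, 0, 0, 0, -0.32], [0, 0, 0, 0, 0, 0, -0.32], [0, 0, 0, 0, 0, 0, -0.32], [0, 0, 0, 0, 0, 0, -0.32], [0, 0, 0, 0, 0, 0, -0.32], [0, 0, 0, 0, 0, 0, -0.32], [0, 0, 0, 0, 0, 0, -0.32]],
])

```text
time_s: 4.6
ee_pos: [472.9, 381.2, 166.8]
ee_rot: [-180.0, -0.0, -176.7]
force: [-0.3, -0.4, 0.4]
gripper_width: 60.0
gripper_force: 0.0
```

```bash
python3 w.py w2
```

```text
t 4.6 tcp [472.9 381.2 166.8] [-180.    -0.  -176.7] w 60.01528297583919
0.93 [166.0, 91.5] top [364.6 233.4  34.1] circ 365.1 232.9 r 13.8 rgb [130. 126. 123.]
0.87 [242.6, 197.6] top [459.8 303.3  34. ] circ 460.1 303.1 r 13.4 rgb [100.  61. 115.]
0.77 [323.9, 213.9] top [473.4 380.2  34.1] circ 473.9 380.5 r 13.7 rgb [132. 128. 123.]
0.56 [322.7, 293.6] top [557.6 382.9  34.1] circ 558.3 383.0 r 13.7 rgb [144.  140.  134.5]
```

>>> send_rows([
  [[0, 0, 0, 0.003, -0.004, -0.2, 0], [0, 0, 0, 0, 0, -0.2, 0], [0, 0, 0, 0, 0, -0.2, 0], [0, 0, 0, 0, 0, -0.2, 0], [0, 0, 0, 0, 0, 0, 0], [0, 0, 0, 0, 0, 0, 0.7], [0, 0, 0, 0, 0, 0, 0.7], [0, 0, 0, 0, 0, 0, 0.7], [0, 0, 0, 0, 0, 0, 0.7], [0, 0, 0, 0, 0, 0, 0.7], [0, 0, 0, 0, 0, 0, 0.7], [0, 0, 0, 0, 0, 0, 0.7]],
], grip_force=20)

```text
time_s: 5.9
ee_pos: [473.6, 380.5, 7.3]
ee_rot: [180.0, 0.0, -176.7]
force: [0.6, 0.1, 1.8]
gripper_width: 13.7
gripper_force: 0.9
```

```bash
python3 w.py w3
```

```text
t 5.9 tcp [473.6 380.5   7.3] [ 180.     0.  -176.7] w 13.715476050390205
0.91 [321.5, 268.1] top [473.1 379.4  34.3] circ 472.6 376.6 r 16.4 rgb [130. 127. 122.]
0.88 [38.1, 50.1] top [366.2 241.1  33.5] circ 365.2 234.5 r 13.4 rgb [120. 118. 113.]
0.87 [318.7, 376.1] top [543.5 382.   19.4] circ 500.7 382.0 r 49.6 rgb [130. 127. 122.]
0.67 [185.5, 244.5] top [459.8 303.5  34.1] circ 460.8 302.8 r 13.9 rgb [101.  64. 117.]
```

View pics/w3.png

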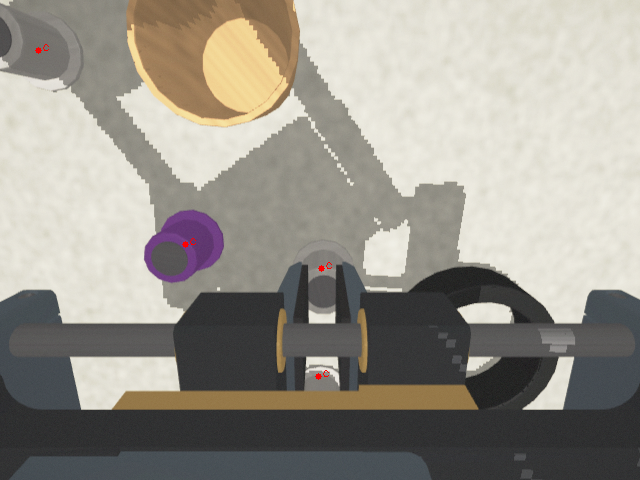

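The capsule's top at (321,292) shows between the fingers, yet the opening reads 13.7 mm. I'll check the depth around the fingertips.

```bash
python3 - <<'E'
from h import *
f=np.load("w3.npz");K,R,o=f["K"],f["R"],f["o"]
print(o,R)
d=f["d"]
for v in (255,262,268,275,285,300,315):
    print(v,[(u,)+tuple((R@(np.linalg.inv(K)@np.array([u,v,1.])*d[v,u])+o).round().astype(int)) for u in range(284,360,6)])
p=f["p"][220:420,220:420,::-1];cv2.imwrite("pics/w3c.png",cv2.resize(p,(600,600),interpolation=cv2.INTER_NEAREST))
print(env.state())
E
```

```text
[399.  375.  205.2] [[-0.1  1.   0.3]
 [ 1.   0.1  0. ]
 [ 0.   0.3 -1. ]]
255 [(284, np.int64(467), np.int64(357), np.int64(0)), (290, np.int64(467), np.int64(360), np.int64(0)), (296, np.int64(467), np.int64(364), np.int64(1)), (302, np.int64(466), np.int64(367), np.int64(3)), (308, np.int64(465), np.int64(371), np.int64(6)), (314, np.int64(462), np.int64(375), np.int64(14)), (320, np.int64(461), np.int64(378), np.int64(16)), (326, np.int64(461), np.int64(381), np.int64(16)), (332, np.int64(462), np.int64(385), np.int64(13)), (338, np.int64(464), np.int64(388), np.int64(7)), (344, np.int64(464), np.int64(392), np.int64(3)), (350, np.int64(465), np.int64(396), np.int64(0)), (356, np.int64(465), np.int64(400), np.int64(0))]
262 [(284, np.int64(472), np.int64(357), np.int64(0)), (290, np.int64(472), np.int64(360), np.int64(0)), (296, np.int64(459), np.int64(366), np.int64(36)), (302, np.int64(469), np.int64(368), np.int64(6)), (308, np.int64(464), np.int64(371), np.int64(20)), (314, np.int64(462), np.int64(375), np.int64(25)), (320, np.int64(461), np.int64(378), np.int64(28)), (326, n
[... 3350 characters left out ...]
p.int64(384), np.int64(0)), (332, np.int64(506), np.int64(388), np.int64(0)), (338, np.int64(470), np.int64(386), np.int64(67)), (344, np.int64(458), np.int64(386), np.int64(90)), (350, np.int64(459), np.int64(389), np.int64(89)), (356, np.int64(458), np.int64(390), np.int64(91))]
{'time_s': 6.0, 'qpos': array([ 37.7,  30.3,  98.6,   0. ,  51.1, -55.6]), 'qvel': array([-0.1,  0.1,  0. ,  0.1,  0. , -0.1]), 'effort': array([ -0. , -45.7, -17.9,   0. ,  -0.1,   0. ]), 'ee_pos': array([473.7, 380.5,   7.3]), 'ee_rot': array([ 180. ,    0. , -176.7]), 'force': array([ 0.1, -0.7,  2.9]), 'torque': array([-0. ,  0.1,  0. ]), 'gripper_force': 1.3481373991817236, 'gripper_width': 13.449372208329518}
```

View pics/w3c.png

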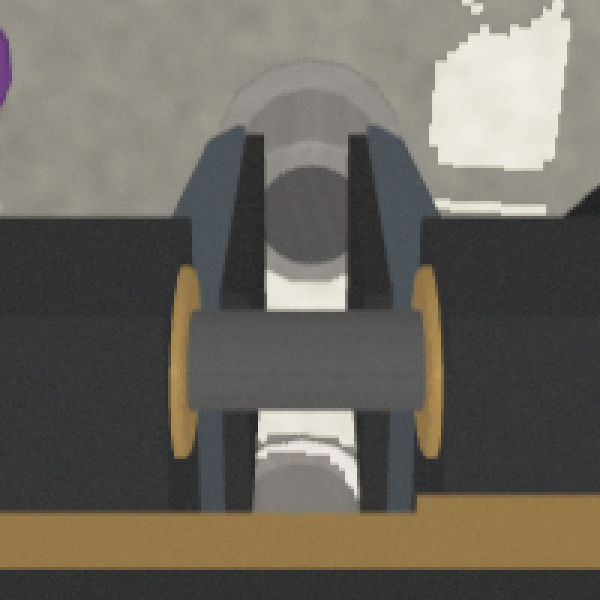

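```bash
python3 - <<'E'
from h import *
print(env.grasp_offset,env.state()["force"],env.state()["ee_pos"])
c=cam("side");p,d=optics.grab_frame("side")
v=p[330:480,230:480,::-1];cv2.imwrite("pics/s2.png",cv2.resize(v,(800,480)))
P=cloud(c,d);m=(abs(P[:,0]-473)<20)&(abs(P[:,1]-381)<45)&(P[:,2]<120)&(P[:,2]>5)
Q=P[m]
for z in range(5,120,8):
    q=Q[(Q[:,2]>=z)&(Q[:,2]<z+8)]
    if len(q): print(z,len(q),q.min(0)[:2],q.max(0)[:2])
E
```

```text
18.8 [ 0.1 -0.7  2.9] [473.7 380.5   7.3]
53 5 [454.7 396.6] [478.  398.5]
61 27 [456.5 397.5] [484.8 400.8]
69 34 [453.8 398.1] [486.7 401.3]
77 17 [455.7 399.4] [486.8 401.5]
101 15 [456.9 410.6] [485.4 412.9]
109 45 [453.9 410.4] [487.2 413.8]
117 19 [454.3 410.8] [485.6 413.7]
```

View pics/s2.png

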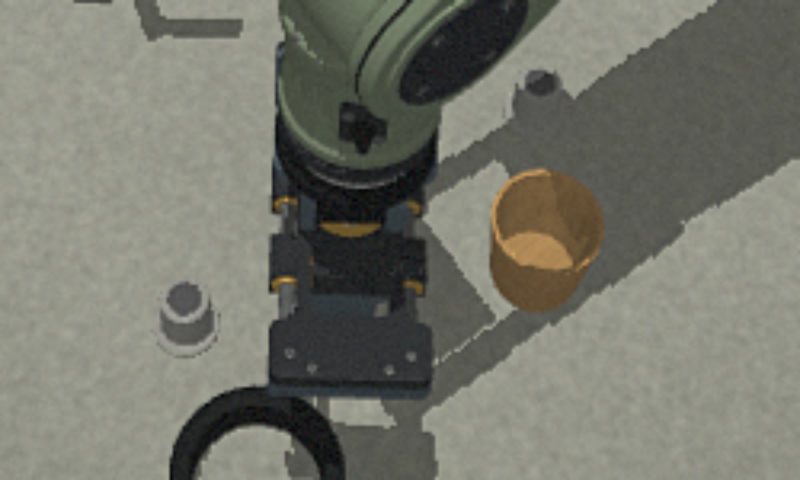

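The fingertips end near z 35 although the TCP reads 7, and the upward force suggests they rest on the capsule's top. So the real tips sit about 27 mm behind the reported TCP. I'll open and descend carefully to test that.

>>> send_rows([
  [[0, 0, 0, 0, 0, 0.05, 0], [0, 0, 0, 0, 0, 0, 0], [0, 0, 0, 0, 0, 0, 0], [0, 0, 0, 0, 0, 0, 0], [0, 0, 0, 0, 0, 0, 0], [0, 0, 0, 0, 0, -0.05, 0], [0, 0, 0, 0, 0, -0.025, 0], [0, 0, 0, 0, 0, -0.02, 0], [0, 0, 0, 0, 0, 0, 0], [0, 0, 0, 0, 0, 0, 0]],
])

```text
time_s: 7.05
ee_pos: [473.6, 380.4, -2.2]
ee_rot: [-180.0, -0.0, -176.7]
force: [0.0, 0.5, -0.7]
gripper_width: 45.8
gripper_force: 0.0
```

No contact at z = -2, which confirms the offset. I go down further, with the tips still about 7 mm or more above the bench.

>>> send_rows([
  [[0, 0, 0, 0, 0, -0.02, 0], [0, 0, 0, 0, 0, -0.02, 0], [0, 0, 0, 0, 0, -0.02, 0], [0, 0, 0, 0, 0, -0.015, 0], [0, 0, 0, 0, 0, 0, 0], [0, 0, 0, 0, 0, 0, 0.8], [0, 0, 0, 0, 0, 0, 0.8], [0, 0, 0, 0, 0, 0, 0.8], [0, 0, 0, 0, 0, 0, 0.8], [0, 0, 0, 0, 0, 0, 0.8], [0, 0, 0, 0, 0, 0, 0.8]],
], grip_force=20)

```text
time_s: 8.15
ee_pos: [473.7, 380.5, -16.8]
ee_rot: [180.0, 0.0, -176.7]
force: [-0.2, 0.9, 0.2]
gripper_width: 27.0
gripper_force: 20.0
```

>>> send_rows([
  [[0, 0, 0, 0, 0, 0.1, 0.8], [0, 0, 0, 0, 0, 0.2, 0.8], [0, 0, 0, 0, 0, 0.25, 0.8], [0, 0, 0, 0, 0, 0.25, 0.8], [0, 0, 0, 0, -0.2, 0.1, 0.8], [0, 0, 0, 0, -0.25, 0, 0.8], [0, 0, 0, 0, -0.25, 0, 0.8], [0, 0, 0, 0, -0.25, 0, 0.8], [0, 0, 0, 0, -0.25, 0, 0.8], [0, 0, 0, 0, -0.25, 0, 0.8], [0, 0, 0, 0, -0.25, 0, 0.8], [0, 0, 0, 0, 0, 0, 0.8]],
])

```text
time_s: 9.35
ee_pos: [472.9, 35.2, 163.0]
ee_rot: [-179.9, -0.0, -177.1]
force: [0.1, 0.9, -1.0]
gripper_width: 26.8
gripper_force: 20.0
```

>>> send_rows([
  [[0, 0, 0, 0.18, 0, 0, 0.8], [0, 0, 0, 0.18, 0, 0, 0.8], [0, 0, 0, 0, 0, 0, 0.8], [0, 0, 0, 0, 0, 0, 0.8], [0, 0, 0, 0, 0, 0, 0.8]],
])

```text
time_s: 9.85
ee_pos: [544.3, 41.0, 162.6]
ee_rot: [180.0, -0.1, -176.7]
force: [0.5, -1.1, 0.2]
gripper_width: 27.6
gripper_force: 2.0
```

```bash
cat > bay.py <<'E'
from h import *
import sys
s=env.state();print("t",s["time_s"],"tcp",s["ee_pos"],s["ee_rot"],"w",s["gripper_width"],s["gripper_force"])
c=cam("wrist");p,d=optics.grab_frame("wrist");t=[]
for k,z in (("bay",10),("drawer_front",40),("feeder",0),("clamp_grip",168)):
    for m in optics.place_of("wrist",k):
        if m["conf"]>.2: print(k,round(m["conf"],2),m["at"],onz(c,m["at"],z));t.append((m["at"],k))
save(p,sys.argv[1],t);np.savez(sys.argv[1],p=p,d=d,R=c[1],o=c[2],K=c[0])
P=cloud(c,d);P=P[(P[:,0]<680)]
# rim at z~66 and panel at z~70, floor at 10
for n,lo,hi in (("floor",7,13),("frame",56,60),("rim",64.5,67.5),("panel",68.5,72)):
    q=P[(P[:,2]>lo)&(P[:,2]<hi)&(P[:,0]>430)&(P[:,0]<640)&(abs(P[:,1]-30)<150)].astype(np.float32)
    if len(q)>20:
        r=cv2.minAreaRect(q[:,:2]);print(n,len(q),np.array(r[0]),np.array(r[1]),r[2],q.mean(0),cv2.boxPoints(r).round().tolist())
E
python3 bay.py w4
```

```text
t 9.85 tcp [544.3  41.  162.6] [ 180.    -0.1 -176.7] w 27.561109796056385 1.9932648539543152
bay 0.55 [308.5, 215.0] [543.5  27.   10. ]
drawer_front 0.82 [304.7, 152.0] [482.1  21.9  40. ]
clamp_grip 0.8 [582.8, 350.2] [584.3 200.8 168. ]Traceback (most recent call last):
  File "bay.py", line 14, in <module>
    r=cv2.minAreaRect(q[:,:2]);print(n,len(q),np.array(r[0]),np.array(r[1]),r[2],q.mean(0),cv2.boxPoints(r).round().tolist())
cv2.error: OpenCV(4.12.0) /io/opencv/modules/imgproc/src/convhull.cpp:143: error: (-215:Assertion failed) total >= 0 && (depth == CV_32F || depth == CV_32S) in function 'convexHull'
```

View pics/w4.png

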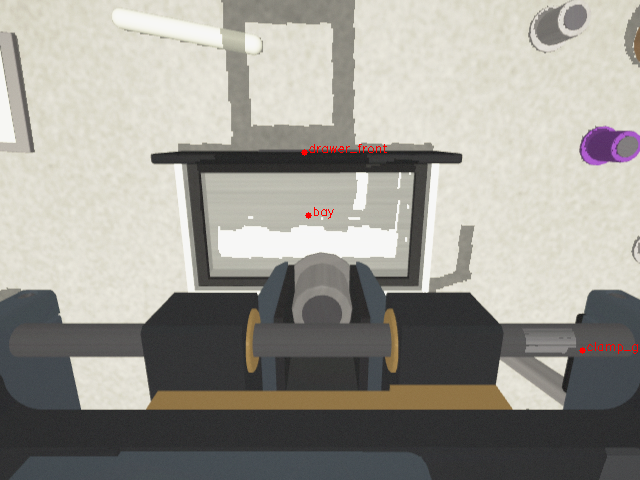

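>>> send_rows([
  [[0, 0, 0, 0, 0, 0, 0.8], [0, 0, 0, 0, 0, 0, 0.8]],
], grip_force=25)

```text
time_s: 10.3
ee_pos: [545.4, 40.4, 163.1]
ee_rot: [180.0, 0.0, -176.7]
force: [-0.1, -0.4, -1.1]
gripper_width: 27.0
gripper_force: 25.0
```

```bash
cat > rect.py <<'E'
from h import *
import sys
f=np.load(sys.argv[1]+".npz");P=cloud((f["K"],f["R"],f["o"]),f["d"])
P=P[(P[:,0]>430)&(P[:,0]<600)&(abs(P[:,1]-25)<150)]
for n,lo,hi in (("floor",7,13),("frame",56,60),("rim",64.5,67.5),("panel",68.5,72)):
    q=P[(P[:,2]>lo)&(P[:,2]<hi)].astype(np.float32)
    if len(q)<20: continue
    q=np.ascontiguousarray(q[:,:2]);r=cv2.minAreaRect(q);print(n,len(q),np.array(r[0]),np.array(r[1]),round(r[2],2),q.mean(0),cv2.boxPoints(r).round(1).tolist())
E
python3 rect.py w4
```

```text
floor 18584 [539.8  37.6] [118.6 221.5] 3.32 [545.4  28.1] [[474.20001220703125, 144.6999969482422], [487.0, -76.4000015258789], [605.4000244140625, -69.5999984741211], [592.5999755859375, 151.60000610351562]]
frame 5642 [540.5  27.4] [118.6 240.8] 3.28 [530.   27.4] [[474.3999938964844, 144.1999969482422], [488.20001220703125, -96.19999694824219], [606.5, -89.4000015258789], [592.7999877929688, 151.0]]
rim 1982 [541.6  28. ] [119.9 236.2] 3.27 [542.3  32. ] [[475.0, 142.5], [488.5, -93.30000305175781], [608.2000122070312, -86.4000015258789], [594.7999877929688, 149.3000030517578]]
panel 2901 [485.2  24.3] [  7.  244.6] 3.27 [485.2  25.3] [[474.70001220703125, 146.1999969482422], [488.6000061035156, -98.0], [495.6000061035156, -97.5999984741211], [481.70001220703125, 146.60000610351562]]
```

>>> send_rows([
  [[0, 0, 0, -0.015, 0.11, 0, 0.8], [0, 0, 0, 0, 0, -0.2, 0.8], [0, 0, 0, 0, 0, -0.2, 0.8], [0, 0, 0, 0, 0, -0.2, 0.8], [0, 0, 0, 0, 0, -0.1, 0.8], [0, 0, 0, 0, 0, -0.1, 0.8], [0, 0, 0, 0, 0, -0.035, 0.8], [0, 0, 0, 0, 0, 0, 0.8], [0, 0, 0, 0, 0, 0, 0.8]],
])

```text
time_s: 11.2
ee_pos: [543.4, 62.4, -3.2]
ee_rot: [180.0, 0.1, -176.7]
force: [-0.0, -0.5, -0.2]
gripper_width: 26.8
gripper_force: 25.0
```

Touching down gently, then releasing and rising.

>>> send_rows([
  [[0, 0, 0, 0, 0, -0.01, 0.8], [0, 0, 0, 0, 0, 0, 0.1], [0, 0, 0, 0, 0, 0, 0.1], [0, 0, 0, 0, 0, 0, 0.1], [0, 0, 0, 0, 0, 0, 0.1], [0, 0, 0, 0, 0, 0.1, 0.1], [0, 0, 0, 0, 0, 0.25, 0.1], [0, 0, 0, 0, 0, 0.25, 0.1], [0, 0, 0, 0, 0, 0.25, 0], [0, 0, 0, 0, 0, 0, 0], [0, 0, 0, 0, 0, 0, 0]],
])

```text
time_s: 12.3
ee_pos: [543.0, 62.4, 165.1]
ee_rot: [180.0, 0.2, -176.7]
force: [-0.4, -0.3, -0.7]
gripper_width: 45.3
gripper_force: 0.0
```

```bash
python3 w.py w5
```

```text
t 12.3 tcp [543.   62.4 165.1] [ 180.     0.2 -176.7] w 45.26348165644727
0.8 [319.3, 216.0] top [543.3  61.3  44.1] circ 543.6 61.2 r 13.6 rgb [141. 137. 131.]
0.77 [529.9, 26.7] top [365.7 231.   34.2] circ 365.3 231.5 r 13.7 rgb [137.  133.5 130. ]
0.74 [627.8, 245.9] top [561.1 370.6  27.6] circ 560.5 373.6 r 9.6 rgb [122. 119. 114.]
0.6 [583.4, 143.2] top [460.9 301.1  34.1] circ 461.0 302.0 r 14.2 rgb [132.  90. 129.]
```

>>> send_rows([
  [[0, 0, 0, -0.178, 0.171, 0, 0], [0, 0, 0, -0.178, 0.171, 0, 0], [0, 0, 0, -0.178, 0.171, 0, 0], [0, 0, 0, -0.178, 0.171, 0, 0], [0, 0, 0, -0.178, 0.171, 0, 0], [0, 0, 0, 0, 0, -0.2, 0], [0, 0, 0, 0, 0, -0.2, 0], [0, 0, 0, 0, 0, -0.2, 0], [0, 0, 0, 0, 0, 0, 0]],
])

```text
time_s: 13.3
ee_pos: [359.2, 230.4, 38.8]
ee_rot: [-179.6, -0.8, -176.7]
force: [-1.1, 0.3, -0.0]
gripper_width: 45.5
gripper_force: 0.0
```

```bash
python3 w.py w6
```

```text
t 13.3 tcp [359.2 230.4  38.8] [-179.6   -0.8 -176.7] w 45.51330736291731
0.85 [324.9, 266.0] top [363.7 232.1  34.1] circ 364.7 232.2 r 13.7 rgb [137. 133. 127.]
```

>>> send_rows([
  [[0, 0, 0, 0, 0, 0, 0], [0, 0, 0, 0, 0, -0.1, 0], [0, 0, 0, 0, 0, -0.1, 0], [0, 0, 0, 0, 0, -0.1, 0], [0, 0, 0, 0, 0, 0, 0], [0, 0, 0, 0, 0, 0, 0.8], [0, 0, 0, 0, 0, 0, 0.8], [0, 0, 0, 0, 0, 0, 0.8], [0, 0, 0, 0, 0, 0, 0.8], [0, 0, 0, 0, 0, 0, 0.8], [0, 0, 0, 0, 0, 0, 0.8]],
])

```text
time_s: 14.5
ee_pos: [365.7, 234.0, -14.7]
ee_rot: [179.9, 0.2, -176.7]
force: [-1.0, -1.1, 7.7]
gripper_width: 26.9
gripper_force: 25.0
```

>>> send_rows([
  [[0, 0, 0, 0, 0, 0.1, 0.8], [0, 0, 0, 0, 0, 0.2, 0.8], [0, 0, 0, 0, 0, 0.25, 0.8], [0, 0, 0, 0, 0, 0.25, 0.8], [0, 0, 0, 0, 0, 0.1, 0.8], [0, 0, 0, 0.15, -0.184, 0, 0.8], [0, 0, 0, 0.15, -0.184, 0, 0.8], [0, 0, 0, 0.15, -0.184, 0, 0.8], [0, 0, 0, 0.15, -0.184, 0, 0.8], [0, 0, 0, 0.15, -0.184, 0, 0.8], [0, 0, 0, 0.15, -0.184, 0, 0.8], [0, 0, 0, 0, 0, 0, 0.8]],
])

```text
time_s: 15.7
ee_pos: [547.9, 8.4, 164.0]
ee_rot: [-179.9, 0.2, -177.0]
force: [-1.1, 0.4, -0.9]
gripper_width: 26.9
gripper_force: 25.0
```

>>> send_rows([
  [[0, 0, 0, 0, 0, 0, 0.8], [0, 0, 0, 0, 0, -0.2, 0.8], [0, 0, 0, 0, 0, -0.2, 0.8], [0, 0, 0, 0, 0, -0.2, 0.8], [0, 0, 0, 0, 0, -0.1, 0.8], [0, 0, 0, 0, 0, 0, 0.8]],
])

```text
time_s: 16.3
ee_pos: [540.8, 14.0, 21.5]
ee_rot: [180.0, -0.4, -176.6]
force: [-0.3, 1.0, 0.6]
gripper_width: 27.1
gripper_force: 25.0
```

>>> send_rows([
  [[0, 0, 0, 0, 0, -0.07, 0.8], [0, 0, 0, 0, 0, -0.06, 0.8], [0, 0, 0, 0, 0, -0.015, 0.8], [0, 0, 0, 0, 0, 0, 0.8], [0, 0, 0, 0, 0, 0, 0.1], [0, 0, 0, 0, 0, 0, 0.1], [0, 0, 0, 0, 0, 0, 0.1], [0, 0, 0, 0, 0, 0, 0.1]],
])

```text
time_s: 17.1
ee_pos: [544.7, 12.5, -4.8]
ee_rot: [180.0, 0.0, -176.7]
force: [-0.1, -0.2, -0.3]
gripper_width: 40.9
gripper_force: 0.0
```

>>> send_rows([
  [[0, 0, 0, 0, 0, 0.1, 0.1], [0, 0, 0, 0, 0, 0.25, 0.1], [0, 0, 0, 0, 0, 0.25, 0.1], [0, 0, 0, 0, 0, 0.25, 0], [0, 0, 0, 0, 0, 0.05, 0], [0, 0, 0, 0, 0, 0, 0], [0, 0, 0, 0, 0, 0, 0]],
])

```text
time_s: 17.8
ee_pos: [543.5, 12.5, 173.5]
ee_rot: [180.0, -0.2, -176.7]
force: [0.2, 0.6, -0.5]
gripper_width: 45.9
gripper_force: 0.0
```

```bash
python3 w.py w7
```

```text
t 17.8 tcp [543.5  12.5 173.5] [ 180.    -0.2 -176.7] w 45.86584522828447
0.82 [620.4, 147.1] top [463.3 292.7  33.4] circ 462.1 297.5 r 12.8 rgb [74. 44. 85.]
0.68 [371.2, 219.4] top [543.4  60.9  44.1] circ 543.9 61.1 r 13.6 rgb [109. 106. 102.]
0.57 [320.9, 218.7] top [543.1  11.8  44.1] circ 543.7 11.7 r 13.7 rgb [108. 106. 101.]
```

>>> send_rows([
  [[0, 0, 0, -0.104, 0.188, 0, 0], [0, 0, 0, -0.104, 0.188, 0, 0], [0, 0, 0, -0.104, 0.188, 0, 0], [0, 0, 0, -0.104, 0.188, 0, 0], [0, 0, 0, -0.104, 0.188, 0, 0], [0, 0, 0, 0.118, 0.182, 0, 0], [0, 0, 0, 0.118, 0.182, 0, 0], [0, 0, 0, 0.118, 0.182, 0, 0], [0, 0, 0, 0.118, 0.182, 0, 0], [0, 0, 0, 0.118, 0.182, 0, 0], [0, 0, 0, 0, 0, 0, 0], [0, 0, 0, 0, 0, 0, 0]],
])

```text
time_s: 19.1
ee_pos: [557.7, 382.4, 171.8]
ee_rot: [-179.8, -0.3, -176.6]
force: [-0.6, 0.0, 0.4]
gripper_width: 45.6
gripper_force: 0.0
```

```bash
python3 w.py w8
```

```text
t 19.1 tcp [557.7 382.4 171.8] [-179.8   -0.3 -176.6] w 45.57229007603698
0.85 [322.4, 215.0] top [558.1 383.   34.1] circ 558.6 382.9 r 13.6 rgb [136. 133. 126.]
0.75 [7.3, 184.7] top [545.   74.1  23.9] circ 545.4 70.2 r 10.5 rgb [161. 158. 150.]
0.75 [243.4, 104.9] top [460.7 303.2  34.1] circ 460.8 303.1 r 13.6 rgb [159. 107. 181.]
```

>>> send_rows([
  [[0, 0, 0, 0, 0, -0.22, 0], [0, 0, 0, 0, 0, -0.22, 0], [0, 0, 0, 0, 0, -0.22, 0], [0, 0, 0, 0, 0, -0.18, 0], [0, 0, 0, 0, 0, -0.1, 0], [0, 0, 0, 0, 0, 0, 0], [0, 0, 0, 0, 0, 0, 0.8], [0, 0, 0, 0, 0, 0, 0.8], [0, 0, 0, 0, 0, 0, 0.8], [0, 0, 0, 0, 0, 0, 0.8], [0, 0, 0, 0, 0, 0, 0.8], [0, 0, 0, 0, 0, 0, 0.8]],
])

```text
time_s: 20.4
ee_pos: [559.7, 383.2, -10.7]
ee_rot: [179.9, 0.2, -176.7]
force: [-1.0, -1.7, 6.5]
gripper_width: 27.0
gripper_force: 25.0
```

>>> send_rows([
  [[0, 0, 0, 0, 0, 0.1, 0.8], [0, 0, 0, 0, 0, 0.2, 0.8], [0, 0, 0, 0, 0, 0.25, 0.8], [0, 0, 0, 0, 0, 0.25, 0.8], [0, 0, 0, 0, 0, 0.12, 0.8], [0, 0, 0, -0.118, -0.183, 0, 0.8], [0, 0, 0, -0.118, -0.183, 0, 0.8], [0, 0, 0, -0.118, -0.183, 0, 0.8], [0, 0, 0, -0.118, -0.183, 0, 0.8], [0, 0, 0, -0.118, -0.183, 0, 0.8]],
])

```text
time_s: 21.4
ee_pos: [439.3, 198.3, 171.3]
ee_rot: [180.0, 0.0, -176.7]
force: [0.1, -1.2, 0.1]
gripper_width: 26.5
gripper_force: 25.0
```

>>> send_rows([
  [[0, 0, 0, 0.09, -0.198, 0, 0.8], [0, 0, 0, 0.09, -0.198, 0, 0.8], [0, 0, 0, 0.09, -0.198, 0, 0.8], [0, 0, 0, 0.09, -0.198, 0, 0.8], [0, 0, 0, 0.09, -0.198, 0, 0.8], [0, 0, 0, 0.09, -0.198, 0, 0.8], [0, 0, 0, 0, 0, 0, 0.8], [0, 0, 0, 0, 0, 0, 0.8], [0, 0, 0, 0, 0, -0.2, 0.8], [0, 0, 0, 0, 0, -0.2, 0.8], [0, 0, 0, 0, 0, -0.2, 0.8], [0, 0, 0, 0, 0, 0, 0.8]],
])

```text
time_s: 22.6
ee_pos: [543.4, -36.1, 46.7]
ee_rot: [179.9, -0.7, -176.6]
force: [-0.7, -0.2, -0.5]
gripper_width: 26.9
gripper_force: 25.0
```

>>> send_rows([
  [[0, 0, 0, 0, 0, -0.12, 0.8], [0, 0, 0, 0, 0, -0.1, 0.8], [0, 0, 0, 0, 0, 0, 0.8], [0, 0, 0, 0, 0, 0, 0.8], [0, 0, 0, 0, 0, 0, 0.8]],
])

```text
time_s: 23.1
ee_pos: [549.2, -37.1, 8.7]
ee_rot: [180.0, 0.1, -176.7]
force: [0.2, 4.4, -0.6]
gripper_width: 27.0
gripper_force: 28.5
```

>>> send_rows([
  [[0, 0, 0, 0, 0, -0.02, 0.8], [0, 0, 0, 0, 0, -0.02, 0.8], [0, 0, 0, 0, 0, -0.02, 0.8], [0, 0, 0, 0, 0, 0, 0.8], [0, 0, 0, 0, 0, 0, 0.8]],
])

```text
time_s: 23.6
ee_pos: [552.3, -36.4, -0.8]
ee_rot: [179.9, 0.5, -176.8]
force: [-1.0, 8.0, 15.3]
gripper_width: 26.7
gripper_force: 34.7
```

Slot -65 is too close to the frame and the finger's back touches it. I'll rise, shift toward the bay centre and deeper in x, and retry.

>>> send_rows([
  [[0, 0, 0, 0, 0, 0.15, 0.8], [0, 0, 0, 0, 0, 0.15, 0.8], [0, 0, 0, 0, 0, 0, 0.8], [0, 0, 0, 0.105, 0.05, 0, 0.8], [0, 0, 0, 0, 0, 0, 0.8], [0, 0, 0, 0, 0, 0, 0.8], [0, 0, 0, 0, 0, 0, 0.8]],
])

```text
time_s: 24.3
ee_pos: [568.5, -28.3, 54.5]
ee_rot: [-180.0, -0.1, -176.7]
force: [-0.4, 1.1, -0.6]
gripper_width: 27.1
gripper_force: 25.0
```

```bash
python3 w.py w9; python3 rect.py w9
```

```text
t 24.3 tcp [568.5 -28.3  54.5] [-180.    -0.1 -176.7] w 27.071185537956612
0.95 [321.8, 286.5] top [566.  -29.5  99.4] circ 567.9 -29.4 r 13.9 rgb [124. 121. 116.]
0.88 [461.3, 228.5] top [545.2  60.4  44.1] circ 545.8 61.2 r 13.8 rgb [137. 133. 131.]
0.72 [387.2, 227.5] top [544.6  11.4  44.1] circ 544.9 11.5 r 13.7 rgb [139. 135. 131.]
floor 31752 [546.3  28.2] [110.3 201.5] 3.24 [541.4  36.3] [[485.6000061035156, 125.69999694824219], [497.0, -75.5], [607.0999755859375, -69.19999694824219], [595.7000122070312, 131.89999389648438]]
frame 12023 [544.3  28.3] [105.9 201.8] 3.38 [521.8  39.3] [[485.5, 125.9000015258789], [497.3999938964844, -75.5], [603.0999755859375, -69.30000305175781], [591.2000122070312, 132.10000610351562]]
rim 3720 [527.9  21.6] [ 89.6 224.6] 3.72 [532.2  21.9] [[475.8999938964844, 130.8000030517578], [490.5, -93.30000305175781], [579.9000244140625, -87.5], [565.2999877929688, 136.60000610351562]]
panel 7411 [525.7  14.1] [ 84.3 219.1] 3.68 [490.8   9.4] [[476.70001220703125, 120.69999694824219], [490.70001220703125, -98.0], [574.7999877929688, -92.5999984741211], [560.7999877929688, 126.0999984741211]]
```

View pics/w9.png

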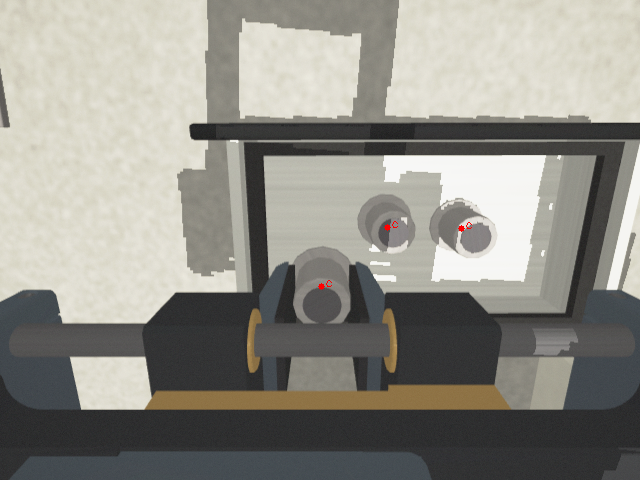

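Both placed capsules stand at (387,228) and (461,229). The held one hangs at (321,300), clear of the frame, and I go in with a small x shift.

>>> send_rows([
  [[0, 0, 0, 0.035, 0, 0, 0.8], [0, 0, 0, 0, 0, 0, 0.8], [0, 0, 0, 0, 0, -0.1, 0.8], [0, 0, 0, 0, 0, -0.1, 0.8], [0, 0, 0, 0, 0, -0.05, 0.8], [0, 0, 0, 0, 0, -0.02, 0.8], [0, 0, 0, 0, 0, 0, 0.8], [0, 0, 0, 0, 0, 0, 0.8], [0, 0, 0, 0, 0, 0, 0.8]],
])

```text
time_s: 25.3
ee_pos: [576.9, -28.0, 1.3]
ee_rot: [-180.0, 0.0, -176.7]
force: [-1.0, 0.7, -0.3]
gripper_width: 27.4
gripper_force: 27.6
```

>>> send_rows([
  [[0, 0, 0, 0, 0, -0.005, 0.8], [0, 0, 0, 0, 0, 0, 0.25], [0, 0, 0, 0, 0, 0, 0.25], [0, 0, 0, 0, 0, 0, 0.25], [0, 0, 0, 0, 0, 0.05, 0.25], [0, 0, 0, 0, 0, 0.1, 0.25], [0, 0, 0, 0, 0, 0.25, 0.25], [0, 0, 0, 0, 0, 0.25, 0], [0, 0, 0, -0.1, 0, 0.25, 0], [0, 0, 0, 0, 0, 0.05, 0], [0, 0, 0, 0, 0, 0, 0], [0, 0, 0, 0, 0, 0, 0]],
])

```text
time_s: 26.5
ee_pos: [557.4, -28.0, 185.5]
ee_rot: [180.0, -0.1, -176.7]
force: [-0.1, -0.1, -0.5]
gripper_width: 45.6
gripper_force: 0.0
```

```bash
python3 w.py w10;python3 rect.py w10; python3 - <<'E'
from h import *
for n in ("scene","side"):
    c=cam(n);p,d=optics.grab_frame(n);np.savez(n+"2",p=p,d=d);save(p,n+"2")
    for s in optics.silhouettes(n,"capsule1"):
        P=cloud(c,d,s["mask"])
        if len(P)>9: print(n,round(s["conf"],2),np.median(P,0),np.median(p[s["mask"]],0))
    P=cloud(c,d)
    for nm,lo,hi in (("lid",3.5,9),("handle",19,28)):
        l=P[(P[:,2]>lo)&(P[:,2]<hi)&(P[:,0]>360)&(P[:,0]<520)&(P[:,1]>-450)&(P[:,1]<-230)][:,:2].astype(np.float32)
        r=cv2.minAreaRect(np.ascontiguousarray(l));print(nm,n,np.median(l,0),np.array(r[0]),r[1],r[2])
E
```

```text
t 26.5 tcp [557.4 -28.  185.5] [ 180.    -0.1 -176.7] w 45.63101500988268
0.94 [362.2, 212.8] top [549.9  11.9  44.1] circ 550.2 12.1 r 13.5 rgb [107. 104. 100.]
0.71 [409.2, 210.5] top [550.2  61.   44.1] circ 550.3 61.5 r 13.6 rgb [122. 118. 114.]
0.66 [320.9, 240.7] top [587.  -28.5  44. ] circ 587.4 -28.6 r 13.6 rgb [132. 129. 125.]
0.19 [54.3, 83.5] top [ 446.7 -294.3    7.5] circ 447.6 -297.9 r 75.3 rgb [233. 232. 217.]
floor 13804 [543.5  40.8] [118.1 213. ] 1.7 [549.7  36.2] [[481.29998779296875, 145.5], [487.6000061035156, -67.4000015258789], [605.5999755859375, -63.900001525878906], [599.2999877929688, 149.0]]
frame 302 [551.3  28.5] [108.2 201.3] 3.27 [542.4  88.7] [[491.5, 125.9000015258789], [503.0, -75.0999984741211], [611.0999755859375, -68.9000015258789], [599.5999755859375, 132.10000610351562]]
rim 1607 [547.3  25.2] [117.5 234.3] 3.23 [543.7  36.9] [[482.0, 138.89999389648438], [495.20001220703125, -95.0999984741211], [612.5999755859375, -88.4000015258789], [599.4000244140625, 145.5]]
panel 2556 [492.1  25.1] [  7.5 244.7] 3.24 [492.2  25.7] [[481.5, 147.0], [495.29998779296875, -97.30000305175781], [502.79998779296875, -96.9000015258789], [489.0, 147.5]]
scene 0.61 [554.7  17.6  35.7] [67. 66. 63.]
scene 0.59 [465.5 304.4  23.5] [69. 38. 78.]
scene 0.58 [554.3  65.2  38.5] [82. 81. 77.]
lid scene [ 450.9 -327.6] [ 441.2 -340.5] (218.39614868164062, 156.48306274414062) 89.32867431640625
handle scene [ 447.1 -336. ] [ 445.  -335.6] (58.855247497558594, 21.443510055541992) 88.38473510742188
side 0.64 [581.8 -18.   33.8] [86. 86. 82.]
side 0.48 [546.6  71.8  32.2] [88.5 88.5 85. ]
side 0.48 [545.6  21.6  34.9] [80. 80. 77.]
lid side [ 446.5 -328.2] [ 439.4 -340.2] (156.0001220703125, 215.40232849121094) 1.0934292078018188
handle side [ 442.8 -332.3] [ 443.3 -333.2] (13.265572547912598, 62.34272003173828) 1.3967372179031372
```

```bash
python3 - <<'E'
from h import *
for n in ("w4","w9","w10"):
    f=np.load(n+".npz");P=cloud((f["K"],f["R"],f["o"]),f["d"])
    b=np.array({"w4":[544.2,27.9],"w9":[546.2,28.1],"w10":[551.2,28.6]}[n]);a=np.radians(3.25)
    q=(P[:,:2]-b)@np.array([[np.cos(a),-np.sin(a)],[np.sin(a),np.cos(a)]])
    for nm,m in (("xneg",(q[:,0]<-48)&(q[:,0]>-54)&(abs(q[:,1])<80)),("ypos",(q[:,1]>91)&(q[:,1]<98)&(abs(q[:,0])<40)),("yneg",(q[:,1]<-91)&(q[:,1]>-98)&(abs(q[:,0])<40)),("xpos",(q[:,0]>48)&(q[:,0]<54)&(abs(q[:,1])<80))):
        z=P[m][:,2];
        if len(z): print(n,nm,len(z),np.histogram(z,bins=[0,9,14,30,40,46,49,51,53,56,60,70])[0])
E
```

```text
w4 xneg 1457 [   0    0    0    0    0    0    0    4   97 1351    5]
w4 ypos 1368 [ 53 510   0   0   0   0   0   0   2 731   2]
w4 yneg 1307 [ 71 498   0   0   0   0   0   0   2 736   0]
w4 xpos 805 [ 38 378   0   0   0   0   0   0   1 385   3]
w9 xneg 3580 [   0    0    0    0    0    0    0    0    5 3570    5]
w9 ypos 2843 [  49 1110    0    1    0    0    0    0    2 1679    2]
w9 yneg 8261 [  73  857    0    0    0    0    0    0    1 1525    0]
w9 xpos 1005 [ 35 702   3   1   0   0   0   0   0 264   0]
w10 xneg 1236 [   0    0    0    0    0  107 1021  108    0    0    0]
w10 ypos 1115 [ 50 459   0   0   0  53 497  56   0   0   0]
w10 yneg 7419 [ 18 179   0   0   0  62 514  42   0   0   0]
w10 xpos 1454 [ 81 599   1   0   0  92 626  53   1   0   1]
```

View pics/w10.png

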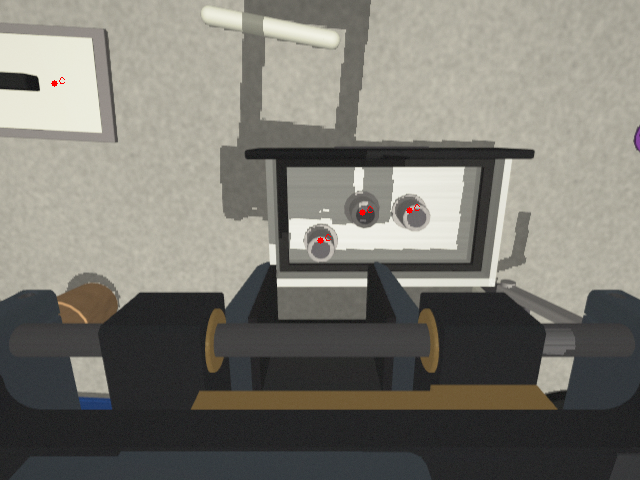

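All three capsules are in the bay at (320,241), (362,213) and (410,211), and the sealing frame already reads down. I go to the lid.

>>> send_rows([
  [[0, 0, -0.0853, -0.047, -0.128, 0, 0], [0, 0, -0.0853, -0.047, -0.128, 0, 0], [0, 0, -0.0853, -0.047, -0.128, 0, 0], [0, 0, -0.0853, -0.047, -0.128, 0, 0], [0, 0, -0.0853, -0.047, -0.128, 0, 0], [0, 0, -0.0853, -0.047, -0.128, 0, 0], [0, 0, -0.0853, -0.047, -0.128, 0, 0], [0, 0, -0.0853, -0.047, -0.128, 0, 0], [0, 0, -0.0853, -0.047, -0.128, 0, 0], [0, 0, -0.0853, -0.047, -0.128, 0, 0], [0, 0, -0.0853, -0.047, -0.128, 0, 0], [0, 0, -0.0853, -0.047, -0.128, 0, 0]],
])

```text
time_s: 28.0
ee_pos: [444.6, -336.2, 185.8]
ee_rot: [-180.0, -0.0, 90.9]
force: [0.8, -0.3, 0.5]
gripper_width: 45.5
gripper_force: 0.0
```

>>> send_rows([
  [[0, 0, 0, 0, 0, 0, 0], [0, 0, 0, 0, 0, 0, 0]],
])

```text
time_s: 28.2
ee_pos: [445.0, -335.2, 185.8]
ee_rot: [-180.0, -0.1, 91.2]
force: [0.1, 0.9, 0.1]
gripper_width: 45.4
gripper_force: 0.0
```

```bash
cat > lid.py <<'E'
from h import *
import sys
s=env.state();print("t",s["time_s"],"tcp",s["ee_pos"],s["ee_rot"],"w",s["gripper_width"])
c=cam("wrist");p,d=optics.grab_frame("wrist");save(p,sys.argv[1])
P=cloud(c,d)
ms=optics.silhouettes("wrist","lid")
for m in ms[:2]:
    Q=cloud(c,d,m["mask"]);print(round(m["conf"],2),m["at"],np.median(Q,0))
    for nm,lo,hi in (("plate",4,9),("handle",21,27)):
        l=Q[(Q[:,2]>lo)&(Q[:,2]<hi)][:,:2].astype(np.float32)
        if len(l)>20: r=cv2.minAreaRect(np.ascontiguousarray(l));print(nm,len(l),np.array(r[0]),np.array(r[1]),r[2])
E
python3 lid.py w11
```

```text
t 28.2 tcp [ 445.  -335.2  185.8] [-180.    -0.1   91.2] w 45.36825672266034
0.83 [323.9, 205.3] [ 447.9 -327.     6.5]
plate 16110 [ 447.9 -337.7] [102.9 193. ] 0.19907359778881073
handle 789 [ 448.  -337.8] [13.5 60. ] 0.9051649570465088
0.31 [370.5, 368.1] [ 507.3 -510.3   23.3]
handle 110 [ 508.  -513.5] [10.  17.5] 14.183899879455566
```

>>> send_rows([
  [[0, 0, -0.011, 0.015, -0.012, -0.2, 0], [0, 0, 0, 0, 0, -0.25, 0], [0, 0, 0, 0, 0, -0.25, 0], [0, 0, 0, 0, 0, -0.2, 0], [0, 0, 0, 0, 0, -0.1, 0], [0, 0, 0, 0, 0, 0, 0], [0, 0, 0, 0, 0, 0, 0], [0, 0, 0, 0, 0, 0, 0]],
])

```text
time_s: 29.1
ee_pos: [449.7, -338.1, -11.8]
ee_rot: [179.8, 0.1, 90.2]
force: [0.4, -0.5, 0.6]
gripper_width: 45.7
gripper_force: 0.0
```

>>> send_rows([
  [[0, 0, 0, 0, 0, -0.025, 0], [0, 0, 0, 0, 0, 0, 0.6], [0, 0, 0, 0, 0, 0, 1], [0, 0, 0, 0, 0, 0, 1], [0, 0, 0, 0, 0, 0, 1], [0, 0, 0, 0, 0, 0, 1], [0, 0, 0, 0, 0, 0, 1], [0, 0, 0, 0, 0, 0, 1], [0, 0, 0, 0, 0, 0, 1]],
], grip_force=40)

```text
time_s: 30.0
ee_pos: [447.8, -337.6, -18.5]
ee_rot: [-180.0, -0.0, 90.2]
force: [-2.0, 0.8, 4.1]
gripper_width: 13.5
gripper_force: 40.0
```

>>> send_rows([
  [[0, 0, 0, 0, 0, 0.05, 1], [0, 0, 0, 0, 0, 0.1, 1], [0, 0, 0, 0, 0, 0.2, 1], [0, 0, 0, 0, 0, 0.2, 1], [0, 0, 0, 0, 0, 0.2, 1], [0, 0, 0, 0, 0, 0, 1]],
])

```text
time_s: 30.6
ee_pos: [451.9, -340.1, 137.7]
ee_rot: [179.4, 0.5, 90.2]
force: [0.8, -1.2, -1.5]
gripper_width: 13.6
gripper_force: 40.0
```

>>> send_rows([
  [[0, 0, 0.005, 0.065, 0.2287, 0, 1], [0, 0, 0.005, 0.065, 0.2287, 0, 1], [0, 0, 0.004, 0.065, 0.2287, 0, 1], [0, 0, 0.004, 0.065, 0.2287, 0, 1], [0, 0, 0.004, 0.064, 0.2287, 0, 1], [0, 0, 0.004, 0.064, 0.2287, 0, 1], [0, 0, 0.004, 0.064, 0.2287, 0, 1], [0, 0, 0.004, 0.064, 0.2287, 0, 1], [0, 0, 0, 0, 0, 0, 1], [0, 0, 0, 0, 0, 0, 1], [0, 0, 0, 0, 0, 0, 1]],
])

```text
time_s: 31.7
ee_pos: [550.7, 27.7, 130.7]
ee_rot: [-179.9, 0.0, 93.2]
force: [-0.8, -0.2, -2.5]
gripper_width: 13.7
gripper_force: 40.0
```

```bash
cat > chk.py <<'E'
from h import *
import sys
tag=sys.argv[1]
s=env.state();print("t",s["time_s"],"tcp",s["ee_pos"],s["ee_rot"],"w",s["gripper_width"],"F",s["force"])
a=np.radians(3.25);A=np.array([[np.cos(a),-np.sin(a)],[np.sin(a),np.cos(a)]])
for n in ("wrist","scene","side"):
    c=cam(n);p,d=optics.grab_frame(n);np.savez(tag+n,p=p,d=d,R=c[1],o=c[2],K=c[0]);save(p,tag+n)
    P=cloud(c,d)
    q=P[(P[:,2]>68.5)&(P[:,2]<72)&(P[:,0]>440)&(P[:,0]<660)&(P[:,1]>-100)&(P[:,1]<150)]
    if n=="wrist" and len(q)>50:
        l=np.ascontiguousarray(q[:,:2].astype(np.float32));r=cv2.minAreaRect(l);print(n,"panel",len(q),np.array(r[0]),np.array(r[1]),r[2])
    for m in optics.silhouettes(n,"lid")[:1]:
        Q=cloud(c,d,m["mask"])
        if len(Q)<30: continue
        z0=np.median(Q[:,2]);pl=Q[abs(Q[:,2]-z0)<5]
        r=cv2.minAreaRect(np.ascontiguousarray(pl[:,:2].astype(np.float32)))
        b=np.linalg.lstsq(np.c_[pl[:,:2]-pl[:,:2].mean(0),np.ones(len(pl))],pl[:,2],rcond=None)[0]
        print(n,"lid",round(m["conf"],2),"z",z0,"rect",np.array(r[0]),np.array(r[1]),round(r[2],2),"tilt",np.round(b[:2],3),len(pl))
E
python3 chk.py L1
```

```text
t 31.7 tcp [550.7  27.7 130.7] [-179.9    0.    93.2] w 13.747663178331077 F [-0.8 -0.2 -2.5]
wrist panel 332 [559.5 144.1] [155.3  17.4] 4.1096320152282715
wrist lid 0.73 z 155.7248086109433 rect [551.8  45.3] [103.8 156.8] 3.19 tilt [-0. -0.] 40465
scene lid 0.7 z 155.8182189801126 rect [548.3  26.9] [109.8 194.7] 2.96 tilt [-0. -0.] 2198
side lid 0.95 z 155.33889419441118 rect [548.7  29.7] [103.1 195.9] 2.89 tilt [-0. -0.] 2704
```

>>> send_rows([
  [[0, 0, 0, 0.003, 0.005, -0.2, 1], [0, 0, 0, 0, 0, -0.15, 1], [0, 0, 0, 0, 0, 0, 1], [0, 0, 0, 0, 0, 0, 1], [0, 0, 0, 0, 0, 0, 1]],
])

```text
time_s: 32.5
ee_pos: [553.6, 29.2, 63.2]
ee_rot: [179.8, 0.0, 93.2]
force: [0.7, -0.0, -1.5]
gripper_width: 13.6
gripper_force: 40.0
```

```bash
python3 chk.py L2; python3 - <<'E'
import cv2
a=cv2.imread("pics/L2side.png")[180:340,230:430];cv2.imwrite("pics/L2c.png",cv2.resize(a,(800,600)))
E
```

```text
t 32.5 tcp [553.6  29.2  63.2] [179.8   0.   93.2] w 13.556355514895253 F [ 0.7 -0.  -1.5]
wrist panel 3619 [561.6  83.4] [157.  130.2] 0.9616541266441345
wrist lid 0.96 z 88.27648118808983 rect [554.7  46.7] [103.4 157. ] 3.14 tilt [ 0. -0.] 40344
scene lid 0.91 z 87.90508342973095 rect [553.2  29.2] [108.1 193.6] 3.33 tilt [-0. -0.] 2077
side lid 0.92 z 86.80243988952043 rect [550.1  36.9] [103.  184.4] 3.21 tilt [ 0. -0.] 2386
```

View pics/L2c.png

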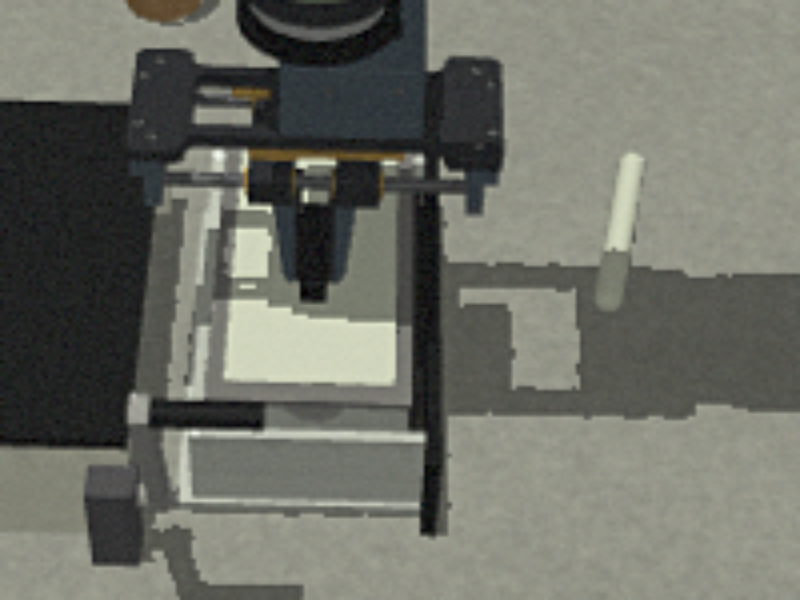

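View pics/L2wrist.png

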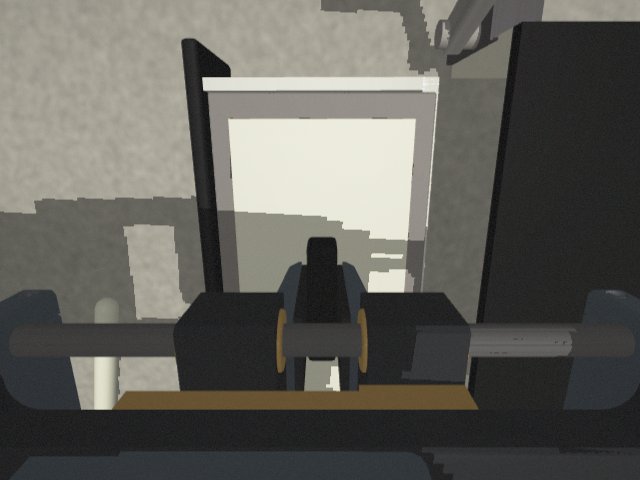

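The lid hangs over the bay, with the panel at columns 183-230 and the back and side rims just outside the lid. I compute the exact clearances from this picture.

```bash
cat > gap.py <<'E'
from h import *
import sys
f=np.load(sys.argv[1]+"wrist.npz");P=cloud((f["K"],f["R"],f["o"]),f["d"]);zl=float(sys.argv[2])
a=np.radians(3.2);q=np.c_[(P[:,:2]-[551.2,28.5])@np.array([[np.cos(a),-np.sin(a)],[np.sin(a),np.cos(a)]]),P[:,2]]
q=q[(abs(q[:,0])<90)&(q[:,1]>0)&(q[:,1]<140)]
pr=lambda v:np.percentile(v,[1,50,99]).round(1) if len(v)>5 else None
L=q[abs(q[:,2]-zl)<2.5];print("lid x",pr(L[(L[:,1]>50)&(L[:,1]<80)][:,0]),"y",pr(L[abs(L[:,0])<25][:,1]))
w=q[(q[:,2]>68.5)&(q[:,2]<71.5)];w=w[(w[:,0]<-45)];print("panel x",pr(w[:,0]),len(w))
w=q[(q[:,2]>64.5)&(q[:,2]<67.7)]
print("side y",pr(w[(abs(w[:,0])<40)&(w[:,1]>95)][:,1]),"back x",pr(w[(w[:,0]>45)&(w[:,1]<95)][:,0]))
E
python3 gap.py L2 88.3
```

```text
lid x [-45.7   4.7  54.7] y [ 6.8 60.1 95.8]
panel x [-62.4 -58.4 -54.8] 3394
side y [100.  102.9 105.7] back x [62.  62.7 63.4]
```

>>> send_rows([
  [[0, 0, 0, 0, 0, 0, 1], [0, 0, 0, 0, 0, 0, 1], [0, 0, 0, 0, 0, 0, 1]],
])

```text
time_s: 33.1
ee_pos: [552.0, 29.3, 61.4]
ee_rot: [180.0, 0.0, 93.3]
force: [0.1, 0.0, -2.7]
gripper_width: 13.5
gripper_force: 40.0
```

```bash
python3 chk.py L3|head -3;  python3 gap.py L3 87.5
```

```text
t 33.1 tcp [552.   29.3  61.4] [180.    0.   93.3] w 13.542925002477165 F [ 0.1  0.  -2.7]
wrist panel 3648 [561.9  83.8] [157.8 130. ] 0.8527776598930359
wrist lid 0.75 z 86.43658470020821 rect [553.1  46.9] [103.3 156.7] 3.28 tilt [ 0. -0.] 40194
lid x [-47.1   2.7  52.8] y [ 7.5 59.9 96. ]
panel x [-62.4 -58.4 -54.7] 3440
side y [100.  102.9 105.7] back x [59.8 61.5 63.2]
```

>>> send_rows([
  [[0, 0, 0, -0.0125, 0, 0, 1], [0, 0, 0, 0, 0, 0, 1], [0, 0, 0, 0, 0, -0.03, 1], [0, 0, 0, 0, 0, -0.03, 1], [0, 0, 0, 0, 0, -0.03, 1], [0, 0, 0, 0, 0, -0.03, 1], [0, 0, 0, 0, 0, -0.02, 1], [0, 0, 0, 0, 0, 0, 1], [0, 0, 0, 0, 0, 0, 1], [0, 0, 0, 0, 0, 0, 1]],
])

```text
time_s: 34.4
ee_pos: [549.8, 29.3, 33.7]
ee_rot: [180.0, 0.0, 93.2]
force: [0.1, -0.5, -2.7]
gripper_width: 13.7
gripper_force: 40.0
```

Dropped in freely; pressing down next.

>>> send_rows([
  [[0, 0, 0, 0, 0, -0.01, 1], [0, 0, 0, 0, 0, -0.01, 1], [0, 0, 0, 0, 0, -0.01, 1], [0, 0, 0, 0, 0, 0, 1], [0, 0, 0, 0, 0, 0, 1]],
])

```text
time_s: 34.9
ee_pos: [552.3, 29.4, 31.2]
ee_rot: [179.6, 0.0, 93.2]
force: [-2.4, 0.2, 18.5]
gripper_width: 13.6
gripper_force: 40.1
```

>>> send_rows([
  [[0, 0, 0, 0, 0, 0.01, 0.3], [0, 0, 0, 0, 0, 0, 0.3], [0, 0, 0, 0, 0, 0, 0.3], [0, 0, 0, 0, 0, 0, 0.3], [0, 0, 0, 0, 0, 0.1, 0.3], [0, 0, 0, 0, 0, 0.2, 0.3], [0, 0, 0, 0, 0, 0.2, 0.3], [0, 0, 0, 0, 0, 0.1, 1], [0, 0, 0, 0, 0, 0, 1], [0, 0, 0, 0, 0, 0, 1], [0, 0, 0, 0, 0, 0, 1]],
])

```text
time_s: 36.0
ee_pos: [548.3, 29.2, 147.5]
ee_rot: [-179.8, -0.0, 93.2]
force: [0.1, 0.3, 0.2]
gripper_width: 2.7
gripper_force: 0.0
```

```bash
python3 chk.py L4;  python3 gap.py L4 56
```

```text
t 36.0 tcp [548.3  29.2 147.5] [-179.8   -0.    93.2] w 2.7157319143967933 F [0.1 0.3 0.2]
wrist panel 2161 [562.   65.1] [153.9 167.7] 0.7874420881271362
wrist lid 0.56 z 56.45312784392024 rect [553.5  36.7] [103.3 176.9] 3.16 tilt [-0. -0.] 20541
scene lid 0.95 z 56.4128834728964 rect [547.9  28.5] [ 99.8 192.2] 3.68 tilt [0. 0.] 2262
side lid 0.87 z 55.57110097201928 rect [550.6  28. ] [101.3 191.5] 3.41 tilt [-0.  0.] 2878
lid x [-48.3   3.1  54.2] y [ 1.4 55.7 96.4]
panel x [-60.5 -56.6 -52.9] 1637
side y [100.4 103.3 106.1] back x [57.  61.  65.1]
```

>>> send_rows([
  [[0, 0, 0, -0.225, -0.012, 0, 1], [0, 0, 0, -0.225, -0.012, 0, 1], [0, 0, 0, -0.1, -0.012, 0, 1], [0, 0, 0, 0, 0, -0.2, 1], [0, 0, 0, 0, 0, -0.25, 1], [0, 0, 0, 0, 0, -0.22, 1], [0, 0, 0, 0, 0, 0, 1], [0, 0, 0, 0, 0, 0, 1]],
])

```text
time_s: 37.1
ee_pos: [439.7, 22.1, 15.7]
ee_rot: [-180.0, -0.0, 93.2]
force: [0.5, 0.4, 0.7]
gripper_width: 0.6
gripper_force: 0.0
```

>>> send_rows([
  [[0, 0, 0, 0.1, 0.006, 0, 1], [0, 0, 0, 0.1, 0.006, 0, 1], [0, 0, 0, 0.1, 0.006, 0, 1], [0, 0, 0, 0.1, 0.006, 0, 1], [0, 0, 0, 0.1, 0.006, 0, 1], [0, 0, 0, 0, 0, 0, 1]],
])

```text
time_s: 37.7
ee_pos: [544.0, 28.3, 18.4]
ee_rot: [179.5, 0.0, 93.2]
force: [0.7, -0.7, -0.2]
gripper_width: 0.3
gripper_force: 0.0
```

>>> send_rows([
  [[0, 0, 0, 0.05, 0.003, 0, 1], [0, 0, 0, 0.05, 0.003, 0, 1], [0, 0, 0, 0.05, 0.003, 0, 1], [0, 0, 0, 0.05, 0.003, 0, 1], [0, 0, 0, 0.05, 0.003, 0, 1], [0, 0, 0, 0, 0, 0, 1], [0, 0, 0, 0, 0, 0, 1]],
])

```text
time_s: 38.4
ee_pos: [590.6, 31.2, 15.2]
ee_rot: [179.9, -0.0, 93.2]
force: [-0.6, -0.0, 0.1]
gripper_width: 0.5
gripper_force: 0.0
```

>>> send_rows([
  [[0, 0, 0, 0.025, 0.0015, 0, 1], [0, 0, 0, 0.025, 0.0015, 0, 1], [0, 0, 0, 0, 0, 0, 1]],
])

```text
time_s: 38.7
ee_pos: [599.9, 31.7, 15.2]
ee_rot: [180.0, -0.0, 93.2]
force: [-0.7, 0.0, -1.0]
gripper_width: 0.1
gripper_force: 0.4
```

```bash
python3 - <<'E'
from h import *
for n in("side","wrist"):
    c=cam(n);p,d=optics.grab_frame(n);P=cloud(c,d)
    a=np.radians(3.25);q=np.c_[(P[:,:2]-[551.2,28.5])@np.array([[np.cos(a),-np.sin(a)],[np.sin(a),np.cos(a)]]),P[:,2]]
    w=q[(q[:,2]>67)&(q[:,2]<72.5)&(q[:,0]<110)&(q[:,0]>-80)&(abs(q[:,1])<120)]
    print(n,len(w),np.percentile(w[:,0],[2,25,50,75,98]) if len(w) else "")
    r=q[(q[:,2]>83.5)&(q[:,2]<89)&(abs(q[:,1])<110)];print("roof front",np.percentile(r[:,0],[.5,1,3]) if len(r) else"")
    cv2.imwrite("pics/D1"+n+".png",p[:,:,::-1])
b=cv2.imread("pics/D1side.png")[180:340,200:400];cv2.imwrite("pics/D1c.png",cv2.resize(b,(800,600)))
E
```

```text
side 141 [41.1 59.1 61.2 63.2 65.4]
roof front [-491.9   43.2   91. ]
wrist 6292 [52.  63.6 65.7 67.9 90.8]
roof front [91.  91.2 92.6]
```

View pics/D1c.png

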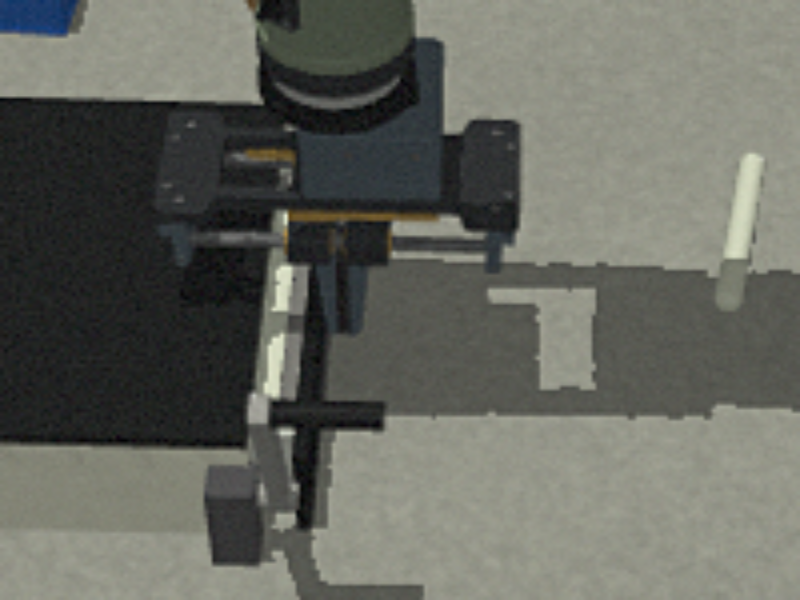

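The picture shows the panel at (315,400), about 20 mm short of the housing front, so I keep pushing gently.

>>> send_rows([
  [[0, 0, 0, 0.025, 0.0015, 0, 1], [0, 0, 0, 0.025, 0.0015, 0, 1], [0, 0, 0, 0.025, 0.0015, 0, 1], [0, 0, 0, 0, 0, 0, 1], [0, 0, 0, 0, 0, 0, 1]],
])

```text
time_s: 39.3
ee_pos: [615.9, 32.7, 15.6]
ee_rot: [179.8, -0.0, 93.2]
force: [0.1, 1.4, -0.0]
gripper_width: 0.5
gripper_force: 0.0
```

>>> send_rows([
  [[0, 0, 0, 0.02, 0.001, 0, 1], [0, 0, 0, 0.02, 0.001, 0, 1], [0, 0, 0, 0, 0, 0, 1], [0, 0, 0, 0, 0, 0, 1]],
])

```text
time_s: 39.7
ee_pos: [621.0, 33.0, 15.5]
ee_rot: [-179.8, -0.0, 93.3]
force: [-6.3, 0.5, 4.0]
gripper_width: 0.0
gripper_force: 3.2
```

>>> send_rows([
  [[0, 0, 0, 0.01, 0, 0, 1], [0, 0, 0, 0, 0, 0, 1], [0, 0, 0, 0, 0, 0, 1]],
])

```text
time_s: 40.0
ee_pos: [620.8, 33.0, 15.5]
ee_rot: [-179.6, -0.0, 93.2]
force: [-11.1, -0.5, 7.7]
gripper_width: 0.7
gripper_force: 5.6
```

The drawer is at its stop. I back off, rise, rotate a quarter turn and go above the clamp handle at about (585, 201, 169).

>>> send_rows([
  [[0, 0, 0, -0.12, 0, 0, 1], [0, 0, 0, -0.07, 0, 0.15, 1], [0, 0, 0.09, 0, 0, 0.25, 0], [0, 0, 0.09, 0, 0, 0.25, 0], [0, 0, 0.09, 0, 0, 0.25, 0], [0, 0, 0.09, 0.004, 0.15, 0, 0], [0, 0, 0.09, 0.004, 0.15, 0, 0], [0, 0, 0.09, 0.004, 0.15, 0, 0], [0, 0, 0.09, 0.004, 0.15, 0, 0], [0, 0, 0.09, 0.004, 0.15, 0, 0], [0, 0, 0.09, 0, 0.09, 0, 0], [0, 0, 0.09, 0, 0, 0, 0]],
])

```text
time_s: 41.2
ee_pos: [591.5, 204.1, 195.5]
ee_rot: [179.9, 0.1, 174.7]
force: [0.8, 0.2, -0.1]
gripper_width: 45.5
gripper_force: 0.0
```

>>> send_rows([
  [[0, 0, 0, 0, 0, 0, 0], [0, 0, 0, 0, 0, 0, 0]],
], grip_force=10)

```text
time_s: 41.4
ee_pos: [591.1, 201.1, 195.5]
ee_rot: [180.0, 0.1, 174.1]
force: [-0.3, 0.6, 0.2]
gripper_width: 45.4
gripper_force: 0.0
```

```bash
python3 - <<'E'
from h import *
s=env.state();print(s["ee_pos"],s["ee_rot"],s["gripper_width"])
F=np.array([642,33.7]);a=np.radians(3.25);A=np.array([[np.cos(a),-np.sin(a)],[np.sin(a),np.cos(a)]])
for n in ("wrist","side","scene"):
    c=cam(n);p,d=optics.grab_frame(n);P=cloud(c,d);q=np.c_[(P[:,:2]-F)@A,P[:,2]]
    w=q[(q[:,2]>66)&(q[:,2]<73)&(abs(q[:,1])<110)&(q[:,0]>-60)&(q[:,0]<-1)]
    print(n,"panel x",len(w),np.percentile(w[:,0],[2,25,50,75,98]) if len(w)>5 else "")
    h=q[(q[:,2]>150)&(q[:,2]<185)&(q[:,0]>-75)&(q[:,0]<-18)&(q[:,1]>140)&(q[:,1]<195)]
    print("handle",len(h),np.median(h,0) if len(h) else"",h.min(0) if len(h) else"",h.max(0) if len(h) else"")
    cv2.imwrite("pics/C1"+n+".png",p[:,:,::-1])
E
```

```text
[591.1 201.1 195.5] [180.    0.1 174.1] 45.438537284136785
wrist panel x 1629 [-8.6 -7.4 -5.5 -3.3 -1.2]
handle 1852 [-44.8 170.  174.3] [-70.6 155.7 150.2] [-18.  178.8 177.9]
side panel x 15 [-10.4  -7.1  -5.4  -4.6  -3.7]
handle 271 [-44.8 175.4 172.4] [-73.4 164.8 151.1] [-18.  182.  178.2]
scene panel x 0 
handle 148 [-46.  172.1 173.9] [-74.4 163.4 167.7] [-18.3 179.3 180.6]
```

>>> send_rows([
  [[0, 0, 0.05, -0.03, 0.003, 0, 0], [0, 0, 0.05, 0, 0, 0, 0], [0, 0, 0, 0, 0, 0, 0], [0, 0, 0, 0, 0, -0.15, 0], [0, 0, 0, 0, 0, -0.1, 0], [0, 0, 0, 0, 0, -0.085, 0], [0, 0, 0, 0, 0, 0, 0], [0, 0, 0, 0, 0, 0, 1], [0, 0, 0, 0, 0, 0, 1], [0, 0, 0, 0, 0, 0, 1], [0, 0, 0, 0, 0, 0, 1], [0, 0, 0, 0, 0, 0, 1]],
], grip_force=10)

```text
time_s: 42.75
ee_pos: [584.9, 201.8, 129.2]
ee_rot: [180.0, 0.1, -176.8]
force: [0.1, -0.2, 2.3]
gripper_width: 13.8
gripper_force: 10.0
```

>>> send_rows([
  [[0, 0, 0, 0.0052, -0.091, 0.022, 1], [0, 0, 0, 0.0052, -0.091, 0.0095, 1], [0, 0, 0, 0.0055, -0.097, -0.004, 1], [0, 0, 0, 0.0055, -0.096, -0.019, 1], [0, 0, 0, 0.004, -0.076, -0.026, 1], [0, 0, 0, 0.0045, -0.074, -0.0365, 1], [0, 0, 0, 0, 0, 0, 1], [0, 0, 0, 0, 0, 0, 1]],
])

```text
time_s: 43.55
ee_pos: [590.6, 94.9, 117.6]
ee_rot: [-179.9, -0.0, -176.8]
force: [0.3, -4.1, 3.1]
gripper_width: 13.9
gripper_force: 10.0
```

>>> send_rows([
  [[0, 0, 0, 0.0037, -0.067, -0.0455, 1], [0, 0, 0, 0.0037, -0.063, -0.052, 1], [0, 0, 0, 0.0029, -0.054, -0.0605, 1], [0, 0, 0, 0.0029, -0.047, -0.066, 1], [0, 0, 0, 0.0016, -0.0305, -0.0575, 1], [0, 0, 0, 0.0016, -0.026, -0.0595, 1], [0, 0, 0, 0.0009, -0.0165, -0.053, 1], [0, 0, 0, 0.0008, -0.0125, -0.0535, 1], [0, 0, 0, 0, 0, 0, 1], [0, 0, 0, 0, 0, 0, 1]],
])

```text
time_s: 44.55
ee_pos: [593.9, 33.4, 27.6]
ee_rot: [180.0, -0.1, -176.7]
force: [1.2, 0.8, -1.5]
gripper_width: 13.7
gripper_force: 10.0
```

>>> send_rows([
  [[0, 0, 0, 0.0003, -0.007, -0.058, 1], [0, 0, 0, 0.0003, -0.0035, -0.058, 1], [0, 0, 0, 0, 0, 0, 1], [0, 0, 0, 0, 0, 0, 1]],
])

```text
time_s: 44.95
ee_pos: [594.0, 31.7, 4.1]
ee_rot: [180.0, -0.0, -176.8]
force: [1.2, 4.6, -1.8]
gripper_width: 13.7
gripper_force: 10.0
```

>>> send_rows([
  [[0, 0, 0, 0, 0, -0.01, 1], [0, 0, 0, 0, 0, 0, 1], [0, 0, 0, 0, 0, 0, 0.3], [0, 0, 0, 0, 0, 0, 0.3], [0, 0, 0, 0, 0, 0, 0.3], [0, 0, 0, 0, 0, 0.15, 0.3], [0, 0, 0, 0, 0, 0.1, 1], [0, 0, 0, 0, 0, 0, 1], [0, 0, 0, 0, 0, 0, 1], [0, 0, 0, 0, 0, 0, 1], [0, 0, 0, 0, 0, -0.1, 1], [0, 0, 0, 0, 0, 0, 1]],
])

```text
time_s: 46.15
ee_pos: [591.3, 31.1, 29.7]
ee_rot: [180.0, -0.4, -176.8]
force: [0.0, -0.1, 0.4]
gripper_width: 0.5
gripper_force: 0.0
```

>>> send_rows([
  [[0, 0, 0, 0, 0, -0.02, 1], [0, 0, 0, 0, 0, -0.02, 1], [0, 0, 0, 0, 0, 0, 1]],
])

```text
time_s: 46.45
ee_pos: [594.5, 31.2, 25.3]
ee_rot: [180.0, 0.0, -176.8]
force: [-0.3, -0.4, 0.7]
gripper_width: 0.5
gripper_force: 0.0
```

>>> send_rows([
  [[0, 0, 0, 0, 0, -0.01, 1], [0, 0, 0, 0, 0, -0.01, 1], [0, 0, 0, 0, 0, 0, 1], [0, 0, 0, 0, 0, 0, 1]],
])

```text
time_s: 46.85
ee_pos: [594.8, 31.2, 24.6]
ee_rot: [-180.0, 0.1, -176.7]
force: [-6.7, -0.2, 20.6]
gripper_width: 0.2
gripper_force: 10.0
```

Firm contact on the stop. I retreat upward and check from the cameras.

>>> send_rows([
  [[0, 0, 0, 0, 0, 0.1, 1], [0, 0, 0, 0, 0, 0.25, 1], [0, 0, 0, -0.1, 0, 0.25, 1], [0, 0, 0, -0.2, 0, 0.2, 1], [0, 0, 0, -0.2, 0, 0, 1], [0, 0, 0, 0, 0, 0, 1], [0, 0, 0, 0, 0, 0, 1]],
])

```text
time_s: 47.55
ee_pos: [500.1, 31.2, 173.2]
ee_rot: [180.0, 0.1, -176.7]
force: [-0.2, -0.1, -0.5]
gripper_width: 0.8
gripper_force: 0.0
```

```bash
python3 - <<'E'
from h import *
F=np.array([642,33.7]);a=np.radians(3.25);A=np.array([[np.cos(a),-np.sin(a)],[np.sin(a),np.cos(a)]])
for n in ("side","scene"):
    c=cam(n);p,d=optics.grab_frame(n);P=cloud(c,d);q=np.c_[(P[:,:2]-F)@A,P[:,2]]
    w=q[(q[:,2]>66)&(q[:,2]<73)&(abs(q[:,1])<110)&(q[:,0]>-60)&(q[:,0]<-1)]
    print(n,"panel x",len(w),np.percentile(w[:,0],[2,25,50,75,98]) if len(w)>5 else "")
    h=q[(q[:,2]>30)&(q[:,2]<75)&(q[:,0]>-72)&(q[:,0]<-30)&(abs(q[:,1])<40)]
    print("handle",len(h),h.min(0),h.max(0))
    for s in optics.silhouettes(n,"capsule1"): print("cap",round(s["conf"],2),np.median(cloud(c,d,s["mask"]),0))
    cv2.imwrite("pics/E"+n+".png",p[:,:,::-1])
print(env.state()["ee_pos"],env.state()["force"],env.state()["time_s"])
E
```

```text
side panel x 282 [-12.2 -10.2  -8.2  -6.2  -4.2]
handle 121 [-72.   -5.5  39.6] [-31.2  11.5  54.6]
cap 0.56 [457.6 311.6  23. ]
scene panel x 0 
handle 86 [-71.6  -7.2  40. ] [-30.8   8.4  56.3]
cap 0.67 [465.6 304.1  18.3]
[501.3  31.2 172.2] [0.  0.  0.3] 47.75
```

View pics/Eside.png

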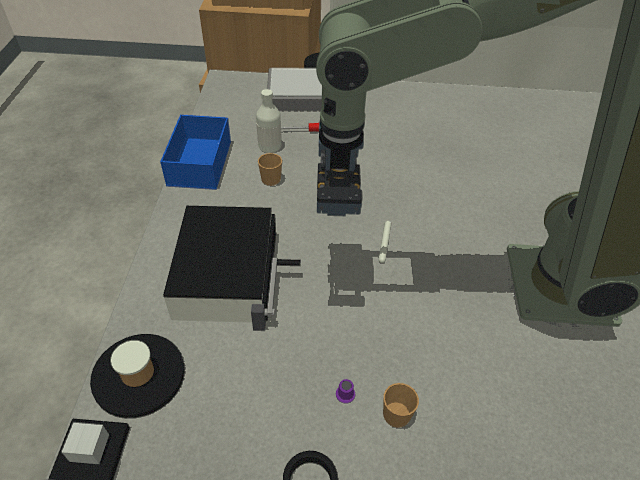

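```bash
python3 -c "
from workcell import env
print(env.job_done())"
```

```text
the job is handed in; nothing more can be done
None
```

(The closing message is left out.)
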